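Load a sample slide under the sprung hold-down arm of a clamp stage

TASK

Load the sample slide into the clamp stage: set it flat on the bed and slide it, sloped nose first, between the guide rails so that it pushes the sprung hold-down arm up and passes beneath it, until the arm's roller drops fully into the groove across the slide and the arm bears down on it, then let go. Feel your way gently and stop as soon as the roller is in: do not press hard on the bed or drive the soft end buffer in, and leave the petri dish, the weighing bottle and the tweezers where they are.

Things in the scene. Friction and masses are not known exactly. Their poses are not given: they have to be found in the camera images.
- stage: Fixed clamp stage, aluminium bed plate 227 x 84 mm. Origin on the worktop, on its long centre line; x is the direction in which the slide is pushed in, y across, z up. Bed top at z = 12 mm, from x = -95 to +132 mm. Nothing on it is higher than 57 mm. Contact forces between slide and stage (on bed, rails, arm and buffer, added up) must stay under 40 N.
- mouth (a point): Start of the straight guide rails on the bed top, centre line (x = -35, z = 12 mm in the stage frame). Rails 10 mm high, 34 mm apart inside, run 80 mm on along x; flared ends widen to about 50 mm at 22 mm before this point; the bed before that is open.
- roller_mid (a point): Point on the stage, x = 20 mm, z = 21 mm, not on a moving part. The roller's axis is within 22 mm of it along x: the grey carriage that carries arm, roller and buffer is clamped by hand somewhere in that range, differs from run to run, is not reported (see it or feel for it), and does not shift in the work.
- hold_arm (a joint): Hold-down arm, rad: 0 down, grows as the roller rises; about 0.175 with the roller on the slide's flat top, 0.12 fully in its groove (a 3.3 mm drop); it passes all lower values on the nose slope. Free white roller at its tip, 18 mm diameter, 22 mm wide, axis across; underside 5 mm above the bed at 0. Spring 2.5 N there, 4 N on the slide.
- end_buffer (a joint): Round rubber end buffer on the carriage, facing the mouth 43 mm beyond the roller axis, 8 mm above the bed; about 0.5 mm beyond the slide's nose when the roller is centred in the groove. Travel in m: 0 free, pushed in up to 0.003 (hard stop); 4 N at first, 2 N more per mm. It must not be driven home (over 2.2 mm).
- sample_slide: Loose aluminium bar 98 x 30 mm (x, y), 0.12 kg. Origin on the underside, 46 mm ahead of the tail end; +x is the nose. Main top 16 mm up. The nose slopes from 4 mm height at x = 52 mm to 16 mm at x = 28; flat to x = 16; cross groove 14 wide, 5 deep, to x = 2; then flat with a white pellet; grip tab at the tail. Starts flat on the worktop.
- groove (a point): Centre of the slide's cross groove at the level of the main top: 9 mm ahead of the slide's origin, 16 mm above its underside. Axes as the slide's.
- grip_tab (a point): Point in the slide's upright grip tab to take hold of, 35 mm behind its origin and 38 mm above its underside. The tab is 12 mm thick (y), 22 mm long (x) and stands from 16 to 50 mm above the underside. Axes as the slide's. Pushing the nose slope under the roller takes about 5 to 12 N, the flat 2 to 6 N.
- petri: Bystander: round petri dish, 60 mm diameter, 15 mm high, loose on the worktop. Origin at the centre of its underside.
- weigh_bottle: Bystander: glass weighing bottle with lid, 42 mm diameter, 58 mm high, loose. Origin at the centre of its underside.
- tweezers: Bystander: steel tweezers lying flat, 128 mm long along their y, 9 mm high. Origin at the centre of the underside.

How it is judged:
On the way:
1. the slide, flat on the bed between the rails, has pushed the arm up: the roller rides on its flat top (value of joint hold_arm above 0.155 rad and z of sample_slide in the frame of stage between 0.009 and 0.015 m and y of sample_slide in the frame of stage between -0.004 and 0.004 m), for 0.05 s.
At the end, for the whole second after the job is handed in: The released slide is at rest, flat on the bed (height within 3 mm) and straight between the rails (within 4 mm and 0.08 rad), and the roller has dropped into its cross groove: arm angle 0.10 to 0.14 rad with the groove -7 to 47 mm along the stage's x (value of joint hold_arm between 0.1 and 0.14 rad and z of sample_slide in the frame of stage between 0.009 and 0.015 m and y of sample_slide in the frame of stage between -0.004 and 0.004 m and x of groove in the frame of stage between -0.007 and 0.047 m and angle between the x axis of sample_slide and the x axis of stage, either way round below 0.08 rad and angle between sample_slide's own z axis and vertical below 0.06 rad and linear speed of sample_slide below 0.01 m/s); the robot touches nothing.
It fails at once if the slide rams the end buffer home (pushed in by more than 2.2 mm of its 3 mm) (value of joint end_buffer above 0.0022 m).
It fails at once if the slide is forced against the stage (bed, rails, arm or buffer) with more than 40 N in all (contact force between sample_slide and stage above 40 N).
It fails at once if a bystander (petri dish, weighing bottle, tweezers) is moved by more than 20 mm (distance of any of petri, weigh_bottle, tweezers from where it was at the start of the episode above 0.02 m).
It also fails if it takes over 70 s, if anything falls off the work surface, if the arm or the gripper's body presses on something with over 40 N, if the wrist force passes 120 N, or if a joint passes its speed limit or range.

ROBOT

A 7-joint arm with a two-finger parallel gripper is mounted at the origin on a cart in front of the work surface, level with it; the furniture and walls round the work are solid. World frame = base frame: x ahead of the robot, y to its left, z up, the work surface at z = 0. Lengths are in m, angles in rad, forces in N, time in s.
With the tool pointing down it reaches from about 0.425 to 1.025 m from the base axis. Payload 9.4 kg.
Tool frame: the origin (TCP) lies where the fingers leave the gripper's body, on its centre line; the fingertips stand 84 mm ahead of it and the grasp point (between the pads) lies 65 mm ahead of it; z points along the fingers, y is the line along which they close (so a half turn about z gives the same grasp; the last joint's range is limited). The gripper opens to 93 mm and grips with 3 to 60 N. Pads are 15 mm wide; open, the fingers measure 128 mm over their backs; the gripper's body (75 mm by 188 mm) begins 65 mm behind the grasp point.
Start: joints at [-1.253, 0.599, -0.003, 1.599, 0.002, 0.943, -0.08], TCP at [0.279, 0.669, 0.303] pointing down, gripper open.
Joint ranges: [-2.57, 2.57], [-0.35, 1.97], [-1.29, 1.29], [0.11, 2.56], [-1.05, 4.19], [0.11, 1.86], [-2.63, 2.63]. Speed limits (rad/s): [2.22, 2.22, 3.01, 3.01, 3.14, 3.14, 3.14].

INTERFACE

Orientations are given as [roll, pitch, yaw] about the fixed x, y, z axes, in that order (R = Rz(yaw) Ry(pitch) Rx(roll)).
In Python, from workcell import robot, vision gives the robot as it stands.
- The arm moves only by the tool apply_moves, never from a script. Its argument "commands" is a list of rows, each a list of 7 numbers: the finger opening in mm, from 0 to 93, then the shift along the tool's x, y, z normalised to -1 to 1, where 1 is 20 mm, then the turn, a rotation vector about the tool's x, y, z normalised to -1 to 1, where 1 is 8 degrees. A call has 1 to 20 rows; each row shifts and turns the commanded pose from where the row before left it, along the tool's axes as they then stand; what a row does not reach is not made up. A row lasts 1/10 s, in which the tool goes at most 50 mm and 8.59 degrees, less where a joint would pass 70% of its speed; a pose out of reach is approached as far as the arm can. A call with a number of a shift or a turn outside -1 to 1 is refused whole. A call with a gripper value outside its range is refused whole. The fingers move at their own pace and stop on an object; "newtons" is the grip in N (left out, the last holds). Time passes only in rows, so rows that do not move let the fingers close. It gives the time, the measured TCP pose, the force, the opening and the grip force at its end, in the units of the state.
- robot.state(): the state, without advancing time (a new reading comes with each control period).
- vision.get_image(name): name is "side" or "top" or "wrist"; returns (picture, depth): 384x512x3 uint8, red, green, blue; 384x512 float32, m along the optical axis (not along the pixel's ray), 0 where there is no reading.
- vision.camera_info(name): a dict with "vertical_fov" (degrees; the focal length in pixels is half the picture's height over the tangent of half this angle, whatever the lens; pixels are square), "cx", "cy" (the principal point, pixels), "world_from_camera" (4x4, takes a point from camera to world coordinates). Camera axes: x right, y down, z forward; pixel columns grow to the right and rows downward; lengths in m; the calibration is good to about 2 mm. A picture is of the moment at which its call begins: read the wrist's pose just before it. camera_info takes no time and is no camera call; for the wrist camera it gives the pose at the moment of the call.
- robot.finish_job(): hands the job in; it is judged then, once.
The state is a dict: "t": time; "joints": joint angles; "dq": joint speeds; "joint_torque": joint torques, N m; "tcp_pos": TCP position; "orientation": TCP orientation; "force": force on the tool from outside, world axes, zero at the start; "torque": the same for the moment, N m; "gripper_width": finger opening in m; "finger_force": force on a finger pad.
Only numpy, scipy, OpenCV 4.12 (cv2) and the standard library are available. Lean on these libraries where they do the work, as an engineer would, in place of code of your own. Each camera call takes 0.05 s, during which the arm holds its last target. There are 200 camera calls.

## Working session

There is one attempt and no reset: what is moved stays moved. The work goes in short steps, Python scripts to look and compute and a tool call to move; the robot and the scene stay as the last step left them, time stands still between calls to the robot, and variables do not carry over. Pictures are saved under pics/ and viewed, at most 10 in all, crops included, and the job is handed in when it is done.

Besides the shell and the picture viewer there is one more tool, called after "Call:" by a JSON object that holds its "method" and its "body", one argument or row to a line. apply_moves: Moves the arm, as the interface text tells. Scaled input: -1 to 1 covers 20 mm each way for a shift and 8 degrees each way for a turn. Its arguments: {"type":"object","properties":{"commands":{"type":"array","items":{"type":"array","items":{"type":"number"}}},"newtons":{"type":"number"}},"required":["commands"]}

```bash
mkdir -p pics
python3 - <<'E'
from workcell import robot, vision
import cv2,numpy as np
s=robot.state();print({k:np.round(v,3).tolist() for k,v in s.items()})
for n in("top","side"):
    im,d=vision.get_image(n);cv2.imwrite(f"pics/{n}0.png",im[:,:,::-1]);np.savez(f"{n}0.npz",im=im,d=d)
    c=vision.camera_info(n);print(n,c["vertical_fov"],c["cx"],c["cy"],np.round(c["world_from_camera"],4).tolist())
E
```

```text
{'t': 0.0, 'joints': [-1.253, 0.6, -0.003, 1.6, 0.002, 0.943, -0.08], 'dq': [0.001, 0.001, 0.001, 0.0, -0.001, 0.001, 0.001], 'joint_torque': [-0.0, -76.506, 1.497, -25.235, -0.053, 0.017, 0.0], 'tcp_pos': [0.279, 0.669, 0.302], 'orientation': [-3.14, 0.0, 2.747], 'force': [-0.558, 0.241, 0.744], 'torque': [-0.023, -0.024, 0.003], 'finger_force': 0.0, 'gripper_width': 0.093}
top 45.62177590596238 255.35483802849055 186.34902172886072 [[0.0257, -0.9836, 0.1787, 0.3485], [-0.9996, -0.0271, -0.0054, 0.001], [0.0101, -0.1785, -0.9839, 1.075], [0.0, 0.0, 0.0, 1.0]]
side 45.04139747254451 250.0633551487026 193.09491166497392 [[-0.4005, -0.4094, 0.8198, -0.4277], [-0.9163, 0.1716, -0.362, 0.4168], [0.0075, -0.8961, -0.4438, 0.6086], [0.0, 0.0, 0.0, 1.0]]
```

View pics/top0.png

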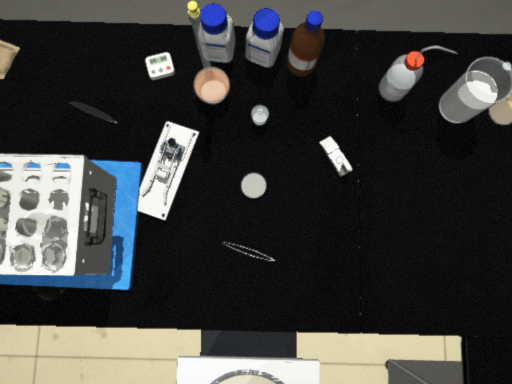

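View pics/side0.png

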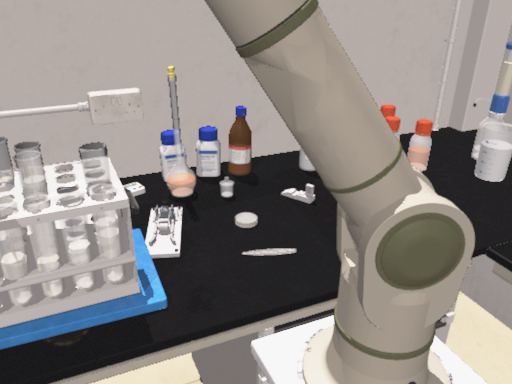

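```bash
cat > h.py <<'E'
import numpy as np,cv2
from workcell import robot,vision
def ray(n,u,v,z,ci=None):
    c=ci or vision.camera_info(n);f=192/np.tan(np.radians(c["vertical_fov"]/2));T=np.array(c["world_from_camera"])
    d=T[:3,:3]@np.array([(u-c["cx"])/f,(v-c["cy"])/f,1]);o=T[:3,3];return o+d*(z-o[2])/d[2]
def rect(n,mask,z,k=0):
    cs=cv2.findContours(mask.astype(np.uint8),cv2.RETR_EXTERNAL,cv2.CHAIN_APPROX_NONE)[0]
    c=sorted(cs,key=cv2.contourArea)[-1-k][:,0]
    P=np.array([ray(n,u,v,z)[:2] for u,v in c])
    return cv2.minAreaRect((P*1000).astype(np.float32)),c
E
python3 - <<'E'
from h import *
d=np.load("top0.npz");im=d["im"]
g=im.max(2)>60
for nm,(x0,x1,y0,y1),z in(("stage",(136,205,115,225),.012),("slide",(312,360,130,182),.016),("petri",(235,275,165,205),.015),("bottle",(245,275,100,130),.058),("tw",(215,280,235,268),.009)):
    m=np.zeros_like(g);m[y0:y1,x0:x1]=g[y0:y1,x0:x1]
    r,c=rect("top",cv2.morphologyEx(m.astype(np.uint8),cv2.MORPH_CLOSE,np.ones((5,5))),z);print(nm,np.round(r[0],1),np.round(r[1],1),round(r[2],2),np.round(cv2.boxPoints(r)).tolist())
a=cv2.resize(im[115:225,130:210],None,fx=5,fy=5,interpolation=cv2.INTER_CUBIC)
b=cv2.resize(im[130:185,310:362],None,fx=7,fy=7,interpolation=cv2.INTER_CUBIC)
o=np.zeros((550,800,3),np.uint8);o[:550,:400]=a;o[:385,410:410+364]=b
cv2.imwrite("pics/crop1.png",o[:,:,::-1])
E
```

```text
stage [567.9 228.5] [117.3 259.6] 72.42 [[426.0, 212.0], [674.0, 133.0], [709.0, 245.0], [462.0, 324.0]]
slide [ 622.  -194.9] [100.1  36.6] 32.38 [[570.0, -206.0], [590.0, -237.0], [674.0, -184.0], [654.0, -153.0]]
petri [544.3   0.9] [60.7 60.7] 46.27 [[501.0, -0.0], [545.0, -42.0], [587.0, 2.0], [543.0, 44.0]]
bottle [702.6  -9.9] [48.8 39.7] 1.57 [[678.0, 9.0], [679.0, -30.0], [728.0, -29.0], [726.0, 11.0]]
tw [389.3   8.2] [126.5  16.7] 73.21 [[363.0, -50.0], [379.0, -55.0], [416.0, 66.0], [400.0, 71.0]]
```

View pics/crop1.png

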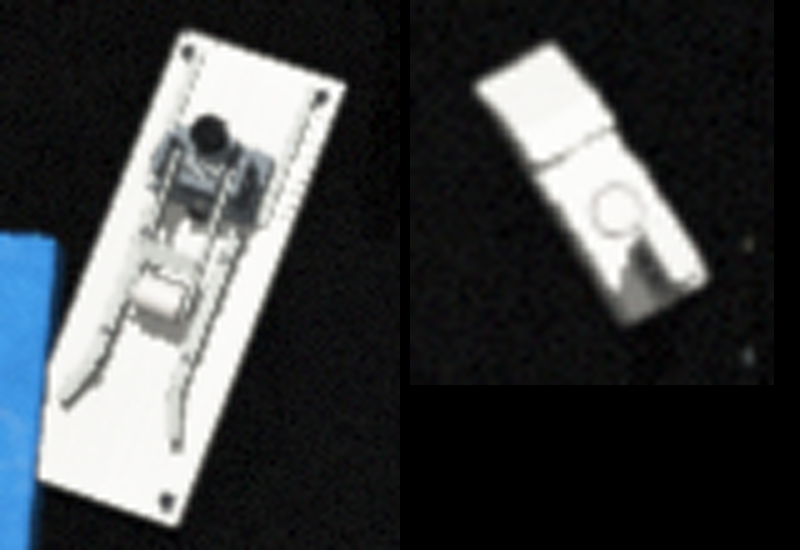

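```bash
cat >> h.py <<'E'
def cloud(n,d,ci=None):
    c=ci or vision.camera_info(n);f=192/np.tan(np.radians(c["vertical_fov"]/2));T=np.array(c["world_from_camera"])
    v,u=np.mgrid[:384,:512];P=np.stack([(u-c["cx"])/f*d,(v-c["cy"])/f*d,d],-1)
    return P@T[:3,:3].T+T[:3,3]
E
python3 - <<'E'
from h import *
d=np.load("top0.npz");im=d["im"].astype(int);P=cloud("top",d["d"])
g=((im.max(2)>60)&(im.max(2)-im.min(2)<40)).astype(np.uint8)
m=np.zeros_like(g);m[115:225,136:205]=g[115:225,136:205]
m=cv2.morphologyEx(m,cv2.MORPH_OPEN,np.ones((3,3)));m=cv2.morphologyEx(m,cv2.MORPH_CLOSE,np.ones((9,9)))
r,c=rect("top",m,.012);print(np.round(r[0],1),np.round(r[1],1),round(r[2],2),np.round(cv2.boxPoints(r)).tolist())
b=m>0;print("bed z",np.percentile(P[b][:,2],[10,25,50,75,90]).round(4))
# right long edge, and corners by crop picks
for u,v in((185,30),(347,85),(178,527),(38,480)): print(np.round(ray("top",130+u/5-.4,115+v/5-.4,.012)[:2]*1000,1))
# roller centre pick
print("roller",np.round(ray("top",130+163/5-.4,115+293/5-.4,.024)*1000,1))
# slide height & tops
s=np.zeros_like(g);s[130:182,312:360]=g[130:182,312:360];print("slide z",np.percentile(P[s>0][:,2],[5,25,50,75,95]).round(4))
q=P[(s>0)&(P[...,2]>.042)];print("tab",len(q),q.mean(0).round(4) if len(q) else 0)
# obstacles
X,Y,Z=P[...,0],P[...,1],P[...,2]
for lo,hi in((.03,.06),(.06,.11),(.11,.16),(.16,.25),(.25,.5)):
    k=(Z>lo)&(Z<hi)&(X>.3)&(X<.85)&(Y>.0)&(Y<.6);print(lo,k.sum(),[np.round(x,3) for x in (P[k].min(0),P[k].max(0))] if k.any() else '')
k=(Z>.11)&(Y>.2)&(Y<.5)
for x in np.arange(.35,.85,.05):
    kk=k&(abs(X-x)<.025);print(round(x,2),kk.sum(),P[kk][:,1].min().round(3) if kk.any() else '', P[kk][:,2].max().round(3) if kk.any() else '')
E
```

```text
[577.7 211. ] [ 89.9 230.3] 72.42 [[454.0, 203.0], [674.0, 133.0], [701.0, 219.0], [481.0, 289.0]]
bed z [0.01   0.0117 0.0137 0.0188 0.0356]
[697.7 214.6]
[672.3 134.8]
[456.1 203.2]
[476.4 269.9]
roller [564.8 214.7  24. ]
slide z [-0.0001  0.01    0.0143  0.0174  0.0496]
tab 59 [ 0.573  -0.1999  0.1189]
0.03 1452 [array([0.332, 0.   , 0.03 ]), array([0.821, 0.521, 0.06 ])]
0.06 1626 [array([0.33 , 0.066, 0.06 ]), array([0.817, 0.542, 0.11 ])]
0.11 1286 [array([0.33 , 0.098, 0.11 ]), array([0.782, 0.544, 0.16 ])]
0.16 9301 [array([0.328, 0.099, 0.16 ]), array([0.786, 0.514, 0.25 ])]
0.25 1531 [array([0.342, 0.101, 0.25 ]), array([0.796, 0.46 , 0.371])]
0.35 2460 0.316 0.254
0.4 2860 0.29 0.314
0.45 2333 0.291 0.312
0.5 2156 0.293 0.268
0.55 1425 0.318 0.241
0.6 0  
0.65 0  
0.7 0  
0.75 0  
0.8 0
```

Call:
{"method": "apply_moves", "body": {
  "commands": [
    [60, 0, 0, -1, 0, 0, 0.55],
    [60, 0, 0, -1, 0, 0, 0.55],
    [60, 0, 0, -1, 0, 0, 0.55],
    [60, 0, 0, -1, 0, 0, 0.55],
    [60, 0, 0, -1, 0, 0, 0.55],
    [60, 0, 0, -1, 0, 0, 0.55],
    [60, 0, 0, -1, 0, 0, 0.55],
    [60, 0, 0, -1, 0, 0, 0.55],
    [60, 0, 0, -1, 0, 0, 0],
    [60, 0, 0, -1, 0, 0, 0]
  ]
}}

```text
t: 1.1
tcp_pos: [0.2786, 0.6691, 0.503]
orientation: [-3.141, 0.001, 2.132]
force: [-0.0, 0.7, 0.8]
gripper_width: 0.0599
finger_force: 0.0
```

Call:
{"method": "apply_moves", "body": {
  "commands": [
    [60, -1, -0.23, 0, 0, 0, 0],
    [60, -1, -0.23, 0, 0, 0, 0],
    [60, -1, -0.23, 0, 0, 0, 0],
    [60, -1, -0.23, 0, 0, 0, 0],
    [60, -1, -0.23, 0, 0, 0, 0],
    [60, -1, -0.23, 0, 0, 0, 0],
    [60, -1, -0.23, 0, 0, 0, 0],
    [60, -1, -0.23, 0, 0, 0, 0],
    [60, -1, -0.23, 0, 0, 0, 0],
    [60, -1, -0.23, 0, 0, 0, 0],
    [60, -1, -0.23, 0, 0, 0, 0],
    [60, -1, -0.23, 0, 0, 0, 0],
    [60, -1, -0.23, 0, 0, 0, 0],
    [60, -1, -0.23, 0, 0, 0, 0],
    [60, -1, -0.23, 0, 0, 0, 0],
    [60, -1, -0.23, 0, 0, 0, 0],
    [60, -1, -0.23, 0, 0, 0, 0],
    [60, -1, -0.23, 0, 0, 0, 0],
    [60, -1, -0.23, 0, 0, 0, 0],
    [60, -1, -0.23, 0, 0, 0, 0]
  ]
}}

```text
t: 3.1
tcp_pos: [0.4144, 0.28, 0.5028]
orientation: [3.141, -0.0, 2.132]
force: [-0.6, 0.1, -0.1]
gripper_width: 0.0597
finger_force: 0.0
```

Call:
{"method": "apply_moves", "body": {
  "commands": [
    [60, -1, -0.23, 0, 0, 0, 0],
    [60, -1, -0.23, 0, 0, 0, 0],
    [60, -1, -0.23, 0, 0, 0, 0],
    [60, -1, -0.23, 0, 0, 0, 0],
    [60, -1, -0.23, 0, 0, 0, 0],
    [60, -1, -0.23, 0, 0, 0, 0],
    [60, -1, -0.23, 0, 0, 0, 0],
    [60, -1, -0.23, 0, 0, 0, 0],
    [60, -1, -0.23, 0, 0, 0, 0],
    [60, -1, -0.23, 0, 0, 0, 0],
    [60, -1, -0.23, 0, 0, 0, 0],
    [60, -1, -0.23, 0, 0, 0, 0],
    [60, -1, -0.23, 0, 0, 0, 0],
    [60, -1, -0.23, 0, 0, 0, 0],
    [60, -1, -0.23, 0, 0, 0, 0],
    [60, -1, -0.23, 0, 0, 0, 0],
    [60, -1, -0.23, 0, 0, 0, 0],
    [60, -1, -0.23, 0, 0, 0, 0],
    [60, -1, -0.23, 0, 0, 0, 0],
    [60, -1, -0.23, 0, 0, 0, 0]
  ]
}}

```text
t: 5.1
tcp_pos: [0.5489, -0.1074, 0.5028]
orientation: [3.141, -0.0, 2.132]
force: [-0.5, 0.5, -0.4]
gripper_width: 0.06
finger_force: 0.0
```

Call:
{"method": "apply_moves", "body": {
  "commands": [
    [60, -1, -0.2, 1, 0, 0, 0],
    [60, -1, -0.2, 1, 0, 0, 0],
    [60, -1, -0.2, 1, 0, 0, 0],
    [60, -1, 0, 1, 0, 0, 0],
    [60, -1, 0, 1, 0, 0, 0],
    [60, 0, 0, 1, 0, 0, 0],
    [60, 0, 0, 1, 0, 0, 0],
    [60, 0, 0, 1, 0, 0, 0],
    [60, 0, 0, 0, 0, 0, 0],
    [60, 0, 0, 0, 0, 0, 0]
  ]
}}

```text
t: 6.1
tcp_pos: [0.5921, -0.1974, 0.3431]
orientation: [-3.141, -0.0, 2.132]
force: [0.9, -0.0, 0.8]
gripper_width: 0.0603
finger_force: 0.0
```

Run:
```python
from h import *
s=robot.state();print(s["t"],np.round(s["tcp_pos"],4),np.round(s["orientation"],3),np.round(s["joints"],2))
c=vision.camera_info("wrist");im,d=vision.get_image("wrist");np.savez("w1.npz",im=im,d=d,ci=np.array([c],object))
print(c["vertical_fov"],np.round(c["world_from_camera"],3).tolist())
cv2.imwrite("pics/w1.png",im[:,:,::-1])
```

```text
6.1 [ 0.5921 -0.1974  0.3431] [-3.141 -0.     2.132] [-0.14  0.48  0.55  1.82 -0.31  0.93  1.11]
61.865659075326604 [[0.846, 0.517, 0.127, 0.556], [0.533, -0.822, -0.203, -0.142], [-0.0, 0.239, -0.971, 0.423], [0.0, 0.0, 0.0, 1.0]]
```

View pics/w1.png

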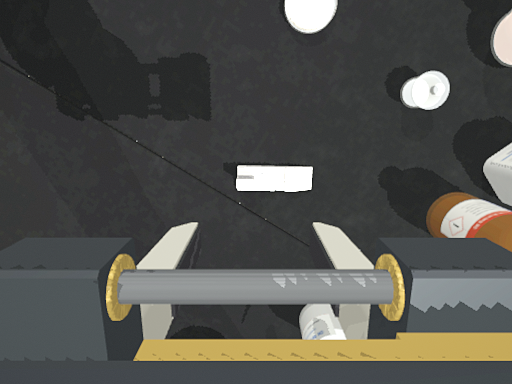

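Run:
```python
from h import *
z=np.load("w1.npz",allow_pickle=True);im=z["im"].astype(int);ci=z["ci"][0];P=cloud("wrist",z["d"],ci)
R=(slice(155,200),slice(225,325))
k=np.zeros((384,512),bool);k[R]=(im.min(2)>110)[R]
cs=max(cv2.findContours(k.astype(np.uint8),cv2.RETR_EXTERNAL,cv2.CHAIN_APPROX_NONE)[0],key=cv2.contourArea)[:,0]
Q=np.array([ray("w",u,v,.016,ci)[:2] for u,v in cs])*1000
r=cv2.minAreaRect(Q.astype(np.float32));print(r,np.round(cv2.boxPoints(r),1).tolist())
t=np.zeros_like(k);t[R]=(P[...,2]>.03)[R];print("tab",t.sum(),np.round(np.median(P[t],0),4),np.round(np.percentile(P[t][:,2],[10,50,90]),4))
r=cv2.minAreaRect((P[t][:,:2]*1000).astype(np.float32));print(r)
t=np.zeros_like(k);t[R]=((abs(P[...,2]-.016)<.003))[R];r=cv2.minAreaRect((P[t][:,:2]*1000).astype(np.float32));print("flat",r)
yw=np.radians(32.3);ex=np.array([np.cos(yw),np.sin(yw)]);ey=np.array([-ex[1],ex[0]])
for nm,q in (("tab",P[(P[...,2]>.044)&(np.add.outer(np.arange(384),0*np.arange(512))<200)&(np.add.outer(0*np.arange(384),np.arange(512))<325)&k][:,:2]),("flat",P[t&k][:,:2])):
    print(nm,len(q),np.percentile(q@ex*1000,[2,50,98]).round(1),np.percentile(q@ey*1000,[2,50,98]).round(1))
print(np.round(np.array([.589,-.216])@np.c_[ex,ey]*1000,1))
c=cv2.resize(z["im"][155:203,225:325],None,fx=8,fy=8,interpolation=cv2.INTER_CUBIC);cv2.imwrite("pics/w1c.png",c[:,:,::-1])
```

```text
((619.544189453125, -195.79656982421875), (98.10730743408203, 34.14385986328125), 30.863906860351562) [[568.7000122070312, -206.3000030517578], [586.2000122070312, -235.60000610351562], [670.4000244140625, -185.3000030517578], [652.9000244140625, -156.0]]
tab 233 [ 0.5871 -0.2147  0.0481] [0.0405 0.0481 0.0496]
((569.6383666992188, -184.50132751464844), (20.871335983276367, 86.86437225341797), 30.655134201049805)
flat ((613.6265869140625, -201.60195922851562), (79.80818939208984, 30.26919174194336), 31.16441535949707)
tab 188 [371.8 382.6 394.6] [-503.5 -496.6 -417.2]
flat 870 [372.7 408.8 447.7] [-512.6 -495.4 -483.4]
[ 382.4 -497.3]
```

View pics/w1c.png

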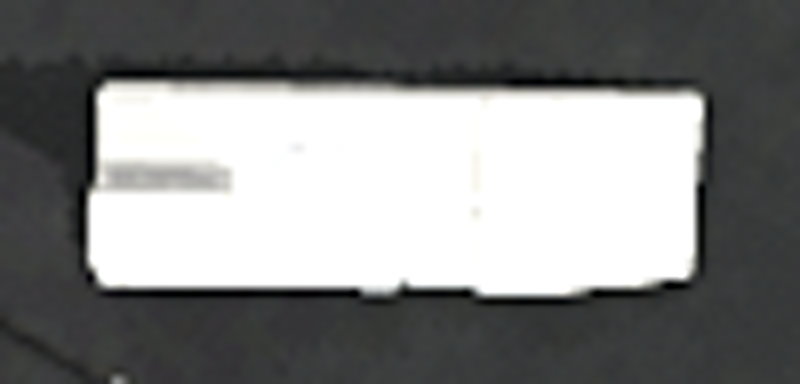

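Call:
{"method": "apply_moves", "body": {
  "commands": [
    [60, 0, 0, 0, 0, 0, 0.14],
    [60, 0, 0, 0, 0, 1, 0],
    [60, 0, 0, 0, 0, 1, 0],
    [60, 0, 0, 0, 0, 1, 0],
    [60, 0, 0, 0, 0, 1, 0],
    [60, 0, 0, 0, 0, 1, 0],
    [50, -1, -0.07, 0.39, 0, 0, 0],
    [50, -1, -0.07, 0.39, 0, 0, 0],
    [50, -1, -0.07, 0.39, 0, 0, 0],
    [50, -1, -0.07, 0.39, 0, 0, 0],
    [50, -1, -0.07, 0.39, 0, 0, 0],
    [50, -1, -0.07, 0.39, 0, 0, 0],
    [50, -1, -0.07, 0.39, 0, 0, 0],
    [50, -1, -0.07, 0.39, 0, 0, 0],
    [50, -1, -0.07, 0.39, 0, 0, 0],
    [50, -1, -0.07, 0.39, 0, 0, 0],
    [50, 0, 0, 0, 0, 0, 0],
    [50, 0, 0, 0, 0, 0, 0]
  ]
}}

```text
t: 7.95
tcp_pos: [0.6333, -0.2926, 0.1539]
orientation: [-3.141, -0.699, 2.112]
force: [-0.7, 0.3, 0.5]
gripper_width: 0.05
finger_force: 0.0
```

```bash
cat >> h.py <<'E'
from scipy.spatial.transform import Rotation as Ro
def to(G,s=None):
    "tool-frame shift (units of 20mm) bringing grasp point to G"
    s=s or robot.state();R=Ro.from_euler('xyz',s["orientation"]).as_matrix();g=np.array(s["tcp_pos"])+.065*R[:,2]
    print("t",s["t"],"tcp",np.round(s["tcp_pos"],4),"grasp",np.round(g,4),"q",np.round(s["joints"],2));print("Yang",np.degrees(np.arctan2(R[1,1],R[0,1])).round(2),"Y",R[:,1].round(3),"lean",np.degrees(np.arccos(-R[2,2])).round(2),"F",np.round(s["force"],1))
    print("shift/20mm",np.round(R.T@(np.array(G)-g)/.02,3));return R,g
E
python3 -c "
from h import *
to([.587,-.215,.042])"
```

```text
t 7.95 tcp [ 0.6333 -0.2926  0.1539] grasp [ 0.6118 -0.2567  0.1041] q [ 0.29  0.98  0.36  1.43 -0.56  1.5   1.4 ]
Yang 31.04 Y [ 0.857  0.516 -0.001] lean 40.05 F [-0.7  0.3  0.5]
shift/20mm [-0.141  0.017  3.939]
```

Call:
{"method": "apply_moves", "body": {
  "commands": [
    [50, -0.14, 0, 0.6, 0, 0, 0],
    [50, 0, 0, 0.6, 0, 0, 0],
    [50, 0, 0, 0.6, 0, 0, 0],
    [50, 0, 0, 0.6, 0, 0, 0],
    [50, 0, 0, 0.5, 0, 0, 0],
    [50, 0, 0, 0.5, 0, 0, 0],
    [50, 0, 0, 0.3, 0, 0, 0],
    [50, 0, 0, 0.24, 0, 0, 0],
    [50, 0, 0, 0, 0, 0, 0]
  ]
}}

```text
t: 8.85
tcp_pos: [0.6083, -0.2505, 0.0919]
orientation: [-3.141, -0.699, 2.113]
force: [-0.6, -0.3, -0.1]
gripper_width: 0.0505
finger_force: 0.0
```

Run:
```python
from h import *
to([.587,-.215,.042])
c=vision.camera_info("wrist");im,d=vision.get_image("wrist");cv2.imwrite("pics/w2.png",im[:,:,::-1])
```

```text
t 8.85 tcp [ 0.6083 -0.2505  0.0919] grasp [ 0.5867 -0.2147  0.0421] q [ 0.26  1.01  0.33  1.56 -0.6   1.35  1.44]
Yang 31.07 Y [ 0.857  0.516 -0.   ] lean 40.03 F [-0.6 -0.3 -0.1]
shift/20mm [-0.02   0.005 -0.01 ]
```

View pics/w2.png

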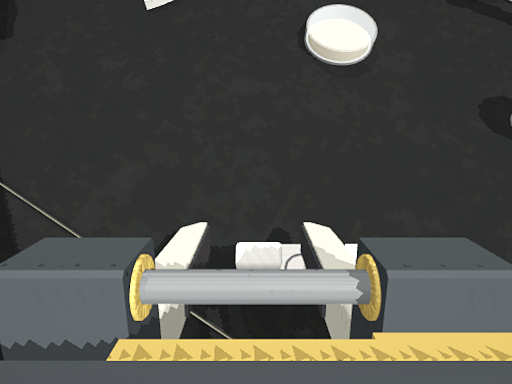

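The picture shows the tab (260, 255) between the open fingers (190 and 325), near centre. I'll close on it.

Call:
{"method": "apply_moves", "body": {
  "commands": [
    [15, 0, 0, 0, 0, 0, 0],
    [15, 0, 0, 0, 0, 0, 0],
    [15, 0, 0, 0, 0, 0, 0],
    [15, 0, 0, 0, 0, 0, 0],
    [15, 0, 0, 0, 0, 0, 0],
    [15, 0, 0, 0, 0, 0, 0]
  ],
  "newtons": 30
}}

```text
t: 9.5
tcp_pos: [0.6086, -0.2509, 0.0924]
orientation: [3.141, -0.698, 2.113]
force: [0.5, -0.7, 0.8]
gripper_width: 0.0217
finger_force: 30.0
```

Run:
```python
from h import *
R,g=to([.587,-.215,.15])
# stage
O=np.array([.5593,.2146]);a=np.radians(-17.55);ex=np.array([np.cos(a),np.sin(a)]);ey=np.array([-ex[1],ex[0]])
for x in(-127,-100,-39): print(x,O+x/1000*ex)
to(list(O-.127*ex)+[.15])
```

```text
t 9.5 tcp [ 0.6086 -0.2509  0.0924] grasp [ 0.5871 -0.2151  0.0426] q [ 0.26  1.    0.33  1.56 -0.6   1.35  1.44]
Yang 31.06 Y [0.857 0.516 0.   ] lean 39.98 F [ 0.5 -0.7  0.8]
shift/20mm [ 3.455 -0.    -4.108]
-127 [0.43821132 0.25289532]
-100 [0.46395458 0.2447538 ]
-39 [0.52211529 0.22635998]
t 9.5 tcp [ 0.6086 -0.2509  0.0924] grasp [ 0.5871 -0.2151  0.0426] q [ 0.26  1.    0.33  1.56 -0.6   1.35  1.44]
Yang 31.06 Y [0.857 0.516 0.   ] lean 39.98 F [ 0.5 -0.7  0.8]
shift/20mm [21.751  5.698 11.236]
```

Call:
{"method": "apply_moves", "body": {
  "commands": [
    [15, 0.54, 0, -0.64, 0, 0, 0],
    [15, 0.54, 0, -0.64, 0, 0, 0],
    [15, 0.54, 0, -0.64, 0, 0, 0],
    [15, 0.54, 0, -0.64, 0, 0, 0],
    [15, 0.54, 0, -0.64, 0, 0, 0],
    [15, 0.54, 0, -0.64, 0, 0, 0],
    [15, 0, 0, 0, -0.558, 0, 0.665],
    [15, 0, 0, 0, -0.558, 0, 0.665],
    [15, 0, 0, 0, -0.558, 0, 0.665],
    [15, 0, 0, 0, -0.558, 0, 0.665],
    [15, 0, 0, 0, -0.558, 0, 0.665],
    [15, 0, 0, 0, -0.558, 0, 0.665],
    [15, 0, 0, 0, -0.558, 0, 0.665],
    [15, 0, 0, 0, 0, 0, 0],
    [15, 0, 0, 0, 0, 0, 0]
  ]
}}

```text
t: 11.0
tcp_pos: [0.6083, -0.2508, 0.1938]
orientation: [3.14, -0.699, 1.269]
force: [-0.1, 0.5, -0.5]
gripper_width: 0.0216
finger_force: 30.0
```

Run:
```python
from h import *
to([.447,.22,.15])
s=robot.state();print(s["gripper_width"],s["finger_force"])
```

```text
t 11.0 tcp [ 0.6083 -0.2508  0.1938] grasp [ 0.6209 -0.2109  0.1441] q [ 0.33  0.78  0.36  1.81 -1.03  1.17  1.04]
Yang -17.37 Y [ 0.954 -0.299  0.001] lean 40.04 F [-0.1  0.5 -0.5]
shift/20mm [ 13.958 -14.73   11.315]
0.021642316511676578 30.000390708446503
```

Call:
{"method": "apply_moves", "body": {
  "commands": [
    [15, 0.7, -0.73, 0.56, 0, 0, 0],
    [15, 0.7, -0.73, 0.56, 0, 0, 0],
    [15, 0.7, -0.73, 0.56, 0, 0, 0],
    [15, 0.7, -0.73, 0.56, 0, 0, 0],
    [15, 0.7, -0.73, 0.56, 0, 0, 0]
  ]
}}

```text
t: 11.5
tcp_pos: [0.5662, -0.142, 0.1951]
orientation: [3.14, -0.698, 1.27]
force: [-0.3, -0.4, -2.2]
gripper_width: 0.0215
finger_force: 30.0
```

```bash
python3 -c "
from h import *
to([.447,.22,.15])"
```

```text
t 11.5 tcp [ 0.5662 -0.142   0.1951] grasp [ 0.5787 -0.1022  0.1453] q [ 0.39  0.67  0.06  2.02 -1.04  0.89  1.  ]
Yang -17.3 Y [ 0.955 -0.297  0.001] lean 40.02 F [-0.3 -0.4 -2.2]
shift/20mm [ 10.44  -11.079   8.436]
```

Call:
{"method": "apply_moves", "body": {
  "commands": [
    [15, 0.7, -0.73, 0.56, 0, 0, 0],
    [15, 0.7, -0.73, 0.56, 0, 0, 0],
    [15, 0.7, -0.73, 0.56, 0, 0, 0],
    [15, 0.7, -0.73, 0.56, 0, 0, 0],
    [15, 0.7, -0.73, 0.56, 0, 0, 0]
  ]
}}

```text
t: 12.0
tcp_pos: [0.5239, -0.0348, 0.1973]
orientation: [3.139, -0.699, 1.27]
force: [-0.4, 0.3, -1.1]
gripper_width: 0.0221
finger_force: 30.0
```

```bash
python3 -c "
from h import *
to([.447,.22,.15])"
```

```text
t 12.0 tcp [ 0.5239 -0.0348  0.1973] grasp [0.5365 0.0051 0.1476] q [ 0.56  0.64 -0.42  2.2  -1.04  0.53  0.88]
Yang -17.37 Y [ 0.954 -0.298  0.002] lean 40.05 F [-0.4  0.3 -1.1]
shift/20mm [ 6.916 -7.476  5.634]
```

Call:
{"method": "apply_moves", "body": {
  "commands": [
    [15, 0, 0, 0, 0, -0.625, 0],
    [15, 0, 0, 0, 0, -0.625, 0],
    [15, 0, 0, 0, 0, 0, 0]
  ]
}}

```text
t: 12.3
tcp_pos: [0.5246, -0.0335, 0.1981]
orientation: [3.138, -0.523, 1.273]
force: [-0.1, 1.0, 0.1]
gripper_width: 0.0215
finger_force: 30.0
```

```bash
python3 -c "
from h import *
to([.462,.235,.15])"
```

```text
t 12.3 tcp [ 0.5246 -0.0335  0.1981] grasp [ 0.5344 -0.0025  0.1418] q [ 0.39  0.57 -0.27  2.19 -0.9   0.49  0.69]
Yang -17.17 Y [ 0.955 -0.295  0.003] lean 29.99 F [-0.1  1.   0.1]
shift/20mm [ 9.119 -6.961  4.766]
```

Call:
{"method": "apply_moves", "body": {
  "commands": [
    [15, 0.7, -0.53, 0.37, 0, 0, 0],
    [15, 0.7, -0.53, 0.37, 0, 0, 0],
    [15, 0.7, -0.53, 0.37, 0, 0, 0],
    [15, 0.7, -0.53, 0.37, 0, 0, 0],
    [15, 0.7, -0.53, 0.37, 0, 0, 0],
    [15, 0.7, -0.53, 0.37, 0, 0, 0],
    [15, 0.7, -0.53, 0.37, 0, 0, 0],
    [15, 0.7, -0.53, 0.37, 0, 0, 0],
    [15, 0, 0, 0, 0, 0, 0]
  ]
}}

```text
t: 13.2
tcp_pos: [0.4801, 0.1125, 0.2018]
orientation: [-3.14, -0.527, 1.268]
force: [-0.3, -0.7, -0.4]
gripper_width: 0.0216
finger_force: 30.0
```

```bash
python3 -c "
from h import *
to([.462,.235,.15])"
```

```text
t 13.2 tcp [0.4801 0.1125 0.2018] grasp [0.4897 0.1438 0.1456] q [ 0.34  0.57 -0.63  2.32 -1.02  0.17  0.53]
Yang -17.29 Y [ 0.955 -0.297 -0.002] lean 30.19 F [-0.3 -0.7 -0.4]
shift/20mm [ 3.516 -2.679  1.799]
```

Call:
{"method": "apply_moves", "body": {
  "commands": [
    [15, 0, 0, 0, 0, -0.39, 0],
    [15, 0, 0, 0, 0, -0.39, 0.03],
    [15, 0, 0, 0, 0, 0, 0]
  ]
}}

```text
t: 13.5
tcp_pos: [0.4813, 0.1116, 0.2021]
orientation: [-3.141, -0.414, 1.264]
force: [0.4, 0.4, -1.4]
gripper_width: 0.0218
finger_force: 30.0
```

```bash
python3 -c "
from h import *
to([.456,.2265,.13])"
```

```text
t 13.5 tcp [0.4813 0.1116 0.2021] grasp [0.4892 0.1365 0.1426] q [ 0.1   0.51 -0.35  2.31 -0.92  0.25  0.39]
Yang -17.56 Y [ 0.953 -0.302 -0.   ] lean 23.74 F [ 0.4  0.4 -1.4]
shift/20mm [ 3.214 -2.942  2.102]
```

Call:
{"method": "apply_moves", "body": {
  "commands": [
    [15, 0.64, -0.59, 0.42, 0, 0, 0],
    [15, 0.64, -0.59, 0.42, 0, 0, 0],
    [15, 0.64, -0.59, 0.42, 0, 0, 0],
    [15, 0.64, -0.59, 0.42, 0, 0, 0],
    [15, 0.64, -0.59, 0.42, 0, 0, 0],
    [15, 0, 0, 0, 0, 0, 0],
    [15, 0, 0, 0, 0, 0, 0]
  ]
}}

```text
t: 14.2
tcp_pos: [0.4518, 0.1991, 0.1945]
orientation: [-3.132, -0.41, 1.26]
force: [-0.8, -0.3, -2.0]
gripper_width: 0.0216
finger_force: 30.0
```

Run:
```python
from h import *
to([.462,.2454,.11])
c=vision.camera_info("wrist");im,d=vision.get_image("wrist");np.savez("w3.npz",im=im,d=d,ci=np.array([c],object))
cv2.imwrite("pics/w3.png",im[:,:,::-1])
im,d=vision.get_image("top");np.savez("top3.npz",im=im,d=d)
```

```text
t 14.2 tcp [0.4518 0.1991 0.1945] grasp [0.4591 0.224  0.1348] q [-0.04  0.52 -0.45  2.34 -1.05  0.11  0.31]
Yang -17.57 Y [ 0.953 -0.302 -0.009] lean 23.5 F [-0.8 -0.3 -2. ]
shift/20mm [ 0.481 -0.173  1.565]
```

View pics/w3.png

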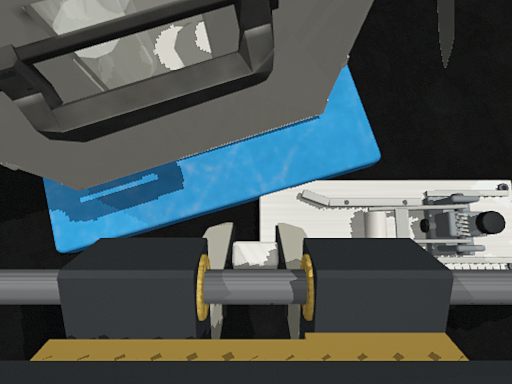

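```bash
cat > fk.py <<'E'
import numpy as np,itertools
from scipy.spatial.transform import Rotation as Ro
from scipy.optimize import least_squares
D=[([-1.253,.6,-.003,1.6,.002,.943,-.08],[.279,.669,.302],[-3.14,0,2.747]),
([-.14,.48,.55,1.82,-.31,.93,1.11],[.5921,-.1974,.3431],[-3.141,0,2.132]),
([.29,.98,.36,1.43,-.56,1.5,1.4],[.6333,-.2926,.1539],[-3.141,-.699,2.112]),
([.26,1.01,.33,1.56,-.6,1.35,1.44],[.6083,-.2505,.0919],[-3.141,-.699,2.113]),
([.33,.78,.36,1.81,-1.03,1.17,1.04],[.6083,-.2508,.1938],[3.14,-.699,1.269]),
([.39,.67,.06,2.02,-1.04,.89,1.0],[.5662,-.142,.1951],[3.14,-.698,1.27]),
([.56,.64,-.42,2.2,-1.04,.53,.88],[.5239,-.0348,.1973],[3.139,-.699,1.27]),
([.39,.57,-.27,2.19,-.9,.49,.69],[.5246,-.0335,.1981],[3.138,-.523,1.273]),
([.34,.57,-.63,2.32,-1.02,.17,.53],[.4801,.1125,.2018],[-3.14,-.527,1.268]),
([.1,.51,-.35,2.31,-.92,.25,.39],[.4813,.1116,.2021],[-3.141,-.414,1.264]),
([-.04,.52,-.45,2.34,-1.05,.11,.31],[.4518,.1991,.1945],[-3.132,-.41,1.26])]
LO=np.array([-2.57,-.35,-1.29,.11,-1.05,.11,-2.63]);HI=np.array([2.57,1.97,1.29,2.56,4.19,1.86,2.63])
def rz(a):return Ro.from_euler('z',a).as_matrix()
def ry(a):return Ro.from_euler('y',a).as_matrix()
def fk(q,p,S):
    h,a1,L1,a2,L2,a3,d,c=p;R=np.eye(3);x=np.array([0,0,h])
    R=rz(S[0]*q[0])@ry(q[1]);x=x+R@[a1,0,L1]
    R=R@rz(S[1]*q[2])@ry(q[3]);x=x+R@[a2,0,L2]
    R=R@rz(S[2]*q[4])@ry(q[5]);x=x+R@[a3,0,d]
    return x,R@rz(S[3]*q[6]+c)
def err(x,R,X,RT):return np.r_[(x-X),.2*Ro.from_matrix(R.T@RT).as_rotvec()]
def fit():
    best=None
    for S in itertools.product((-1,1),repeat=3):
        for c in(0,1.57,3.14,-1.57):
            f=lambda p:np.concatenate([err(*fk(q,p,(-1,)+S),np.array(X),Ro.from_euler('xyz',o).as_matrix()) for q,X,o in D])
            r=least_squares(f,[.35,0,.4,0,.4,0,.25,c])
            if best is None or r.cost<best[0]:best=(r.cost,r.x,(-1,)+S,r.fun)
    return best
E
python3 - <<'E'
from fk import *
b=fit();print(b[0],b[1].round(4),b[2],abs(b[3]).max());np.savez("fk.npz",p=b[1],S=b[2])
E
```

```text
0.0034171394140142825 [ 0.2748 -0.035   0.5833 -0.0238  0.4276 -0.0656  0.2145  1.5707] (-1, -1, -1, -1) 0.05378798642500729
```

```bash
cat > fk2.py <<'E'
from fk import *
def fk(q,p):
    t=p[:12].reshape(4,3);x=t[0]*[0,0,1];R=rz(-q[0]);x=x+R@(t[0]*[1,1,0]);R=R@ry(q[1]);x=x+R@t[1]
    R=R@rz(-q[2])@ry(q[3]);x=x+R@t[2]
    R=R@rz(-q[4])@ry(q[5]);x=x+R@t[3]
    return x,R@rz(-q[6]+np.pi/2)
def resid(p):return np.concatenate([err(*fk(q,p),np.array(X),Ro.from_euler('xyz',o).as_matrix()) for q,X,o in D])
def fit():return least_squares(lambda p:np.r_[resid(p),.003*(p*[1,1,0,1,1,0,1,1,0,1,1,0])],[0,0,.27,0,0,.58,0,0,.43,0,0,.21])
E
python3 - <<'E'
from fk2 import *
r=fit();print(r.x.reshape(4,3).round(4));e=resid(r.x).reshape(-1,6);print(abs(e).max(0).round(4));print((e*1000).round(1))
np.save("p.npy",r.x)
E
```

```text
[[ 0.0079 -0.0144  0.2749]
 [-0.0098 -0.0144  0.6443]
 [-0.0054 -0.0235  0.4384]
 [-0.0028 -0.0051  0.2547]]
[0.0027 0.0021 0.004  0.0019 0.0015 0.0017]
[[ 0.4  1.   1.9  0.   0.   0.1]
 [ 0.3  1.9 -0.2  0.3 -0.8  0.2]
 [-0.5  0.1 -1.1 -1.7 -1.  -0. ]
 [ 0.3  1.3 -1.2 -1.  -1.5 -0.6]
 [-0.3 -0.8  2.7  0.6 -0.4  0.5]
 [ 2.3 -0.8  2.6  1.6 -1.1  0.9]
 [-2.7  2.1 -2.3 -1.3 -0.  -0.8]
 [ 0.1 -1.2  0.4  0.1 -0.9 -0.2]
 [ 1.4  0.8  1.2  0.3 -0.8  1.3]
 [-2.6 -1.9 -4.  -1.9 -0.   0.3]
 [ 0.7 -0.7 -0.1  0.1 -0.6 -1.7]]
```

```bash
cat > ik.py <<'E'
from fk2 import *
p=np.load("p.npy");O=np.array([.5593,.2146]);a=np.radians(-17.55);ex=np.array([np.cos(a),np.sin(a)]);ey=np.array([-ex[1],ex[0]])
def Rt(yang,lean):
    Y=np.array([np.cos(yang),np.sin(yang),0]);L=np.array([-Y[1],Y[0],0]);s,c=np.sin(lean),np.cos(lean);U=np.array([0,0,1.])
    return np.c_[c*L+s*U,Y,s*L-c*U]
def ik(G,R,q0s,m=.03):
    X=np.array(G)-.065*R[:,2];best=None
    for q0 in q0s:
        r=least_squares(lambda q:err(*fk(q,p),X,R),np.clip(q0,LO+m+.001,HI-m-.001),bounds=(LO+m,HI-m))
        if best is None or r.cost<best.cost:best=r
        if best.cost<1e-7:break
    return best
rng=np.random.default_rng(0)
Q0=[d[0] for d in D][::-1]+[np.array([rng.uniform(-1,1),rng.uniform(.3,1.4),rng.uniform(-1.2,1.2),rng.uniform(1.2,2.5),rng.uniform(-1,4),rng.uniform(.2,1.5),rng.uniform(-2,2)]) for _ in range(25)]
E
python3 - <<'E'
from ik import *
for xt in(-102,-87,-40):
  for z in(.055,.09,.14):
    o=[]
    for L in(0,8,16,24,32,40):
        b=ik(list(O+xt/1000*ex)+[z],Rt(a,np.radians(L)),Q0);o.append(round(np.sqrt(2*b.cost)*1000,1))
    print(xt,z,o)
E
```

```text
-102 0.055 [np.float64(0.0), np.float64(0.0), np.float64(0.0), np.float64(0.2), np.float64(0.0), np.float64(0.0)]
-102 0.09 [np.float64(0.0), np.float64(0.0), np.float64(0.0), np.float64(0.0), np.float64(0.0), np.float64(0.0)]
-102 0.14 [np.float64(0.0), np.float64(0.0), np.float64(0.0), np.float64(0.0), np.float64(0.0), np.float64(0.2)]
-87 0.055 [np.float64(0.0), np.float64(0.0), np.float64(0.0), np.float64(0.0), np.float64(0.0), np.float64(0.0)]
-87 0.09 [np.float64(0.0), np.float64(0.0), np.float64(0.2), np.float64(0.0), np.float64(0.0), np.float64(0.0)]
-87 0.14 [np.float64(0.0), np.float64(0.0), np.float64(0.0), np.float64(0.2), np.float64(0.0), np.float64(0.0)]
-40 0.055 [np.float64(0.0), np.float64(0.3), np.float64(0.0), np.float64(0.0), np.float64(0.0), np.float64(0.1)]
-40 0.09 [np.float64(0.0), np.float64(0.0), np.float64(0.0), np.float64(0.0), np.float64(0.2), np.float64(0.0)]
-40 0.14 [np.float64(0.0), np.float64(0.0), np.float64(0.0), np.float64(0.0), np.float64(0.0), np.float64(0.0)]
```

Run:
```python
from ik import *
for xt,z,L in((-102,.055,24),(-102,.14,24),(-102,.14,0),(-40,.055,24)):
  S=[]
  for q0 in Q0:
    b=ik(list(O+xt/1000*ex)+[z],Rt(a,np.radians(L)),[q0])
    if b.cost<1e-6: S.append(b.x.round(2))
  S=sorted({tuple(s.tolist()) for s in S},key=lambda s:s[2]);print(xt,z,L,len(S))
  for s in S[::max(1,len(S)//7)]:print(s)
```

```text
-102 0.055 24 10
(0.27, 0.91, -1.03, 2.37, 1.89, 0.46, -2.57)
(0.26, 0.9, -1.01, 2.37, 1.91, 0.44, -2.59)
(0.25, 0.89, -1.0, 2.37, 1.92, 0.43, -2.6)
(0.25, 0.9, -1.0, 2.37, 1.92, 0.43, -2.6)
(0.25, 0.89, -0.99, 2.37, 1.92, 0.42, -2.6)
(-0.04, 0.72, -0.5, 2.37, 3.11, 0.16, 2.48)
(-0.1, 0.7, -0.42, 2.37, 3.44, 0.17, 2.15)
(-0.36, 0.67, -0.05, 2.39, 4.13, 0.34, 1.44)
(-0.39, 0.67, -0.01, 2.39, 4.16, 0.37, 1.41)
(-0.4, 0.67, -0.0, 2.39, 4.16, 0.37, 1.41)
-102 0.14 24 9
(0.4, 0.81, -1.24, 2.32, 1.41, 0.5, -2.17)
(0.23, 0.64, -0.9, 2.33, 1.28, 0.21, -2.04)
(0.22, 0.63, -0.88, 2.33, 1.27, 0.19, -2.03)
(0.19, 0.62, -0.85, 2.33, 1.23, 0.17, -1.99)
(0.18, 0.61, -0.83, 2.33, 1.21, 0.15, -1.97)
(0.17, 0.6, -0.82, 2.33, 1.21, 0.14, -1.97)
(0.17, 0.6, -0.82, 2.33, 1.2, 0.15, -1.96)
(0.17, 0.6, -0.81, 2.33, 1.18, 0.14, -1.94)
(0.17, 0.6, -0.81, 2.33, 1.19, 0.14, -1.95)
-102 0.14 0 29
(0.18, 0.83, -1.25, 2.12, 1.0, 0.99, -1.95)
(0.05, 0.68, -0.96, 2.13, 0.83, 0.77, -1.76)
(-0.32, 0.52, -0.39, 2.14, 0.38, 0.54, -1.29)
(-0.63, 0.5, 0.05, 2.16, -0.05, 0.48, -0.85)
(-0.69, 0.5, 0.14, 2.16, -0.14, 0.48, -0.76)
(-0.85, 0.53, 0.35, 2.17, -0.37, 0.5, -0.52)
(-0.96, 0.56, 0.53, 2.17, -0.55, 0.54, -0.32)
(-1.18, 0.69, 0.92, 2.18, -0.89, 0.71, 0.05)
-40 0.055 24 10
(0.21, 0.82, -0.78, 2.26, 1.75, 0.21, -2.35)
(0.2, 0.81, -0.77, 2.26, 1.77, 0.2, -2.36)
(0.18, 0.8, -0.73, 2.26, 1.81, 0.17, -2.41)
(0.17, 0.8, -0.72, 2.26, 1.83, 0.16, -2.43)
(0.16, 0.79, -0.71, 2.26, 1.82, 0.15, -2.43)
(0.16, 0.79, -0.71, 2.26, 1.84, 0.15, -2.45)
(0.16, 0.79, -0.7, 2.26, 1.86, 0.14, -2.46)
(0.16, 0.79, -0.7, 2.26, 1.85, 0.15, -2.45)
(0.16, 0.79, -0.7, 2.26, 1.85, 0.15, -2.46)
(0.16, 0.79, -0.7, 2.26, 1.86, 0.14, -2.47)
```

Run:
```python
from ik import *
q=[-.04,.52,-.45,2.34,-1.0,.2,.31]
def run(nm,G,ps,L):
    R=Rt(np.radians(ps),np.radians(L));S=[]
    for q0 in [q]+[d[0] for d in D]:
        b=ik(G,R,[q0],.02)
        if b.cost<1e-6:S.append(b.x.round(2).tolist())
    print(nm,ps,L,len(S));[print("  ",s) for s in S[:1]+sorted(S,key=lambda s:-min(np.array(s)[5]-.11,s[4]+1.05))[:2]]
T=[.447,.2376]
for L in(8,14):
    for z in(.055,.09,.13):run(("place",z),T+[z],-9.5,L)
for xs,ps in((-135,0),(-135,-9),(-80,0),(-55,0),(-55,-17)):
    run(("push",xs),list(O+xs/1000*ex)+[.037],ps,0)
```

```text
('place', 0.055) -9.5 8 11
   [-0.49, 0.63, -0.07, 2.3, -0.5, 0.14, -0.22]
   [-0.57, 0.64, 0.05, 2.3, -0.85, 0.18, 0.14]
   [-0.53, 0.63, -0.01, 2.3, -0.71, 0.16, -0.01]
('place', 0.09) -9.5 8 12
   [-0.57, 0.56, 0.04, 2.28, -0.57, 0.24, -0.14]
   [-0.64, 0.57, 0.15, 2.28, -0.76, 0.28, 0.05]
   [-0.61, 0.57, 0.11, 2.28, -0.69, 0.26, -0.02]
('place', 0.13) -9.5 8 12
   [-0.5, 0.49, -0.06, 2.25, -0.26, 0.32, -0.47]
   [-0.78, 0.51, 0.34, 2.27, -0.76, 0.41, 0.05]
   [-0.78, 0.51, 0.35, 2.27, -0.77, 0.41, 0.07]
('place', 0.055) -9.5 14 0
('place', 0.09) -9.5 14 10
   [-0.47, 0.57, -0.01, 2.31, -1.03, 0.22, 0.36]
   [-0.45, 0.57, -0.05, 2.32, -0.99, 0.2, 0.32]
   [-0.46, 0.57, -0.03, 2.32, -1.01, 0.21, 0.34]
('place', 0.13) -9.5 14 12
   [-0.19, 0.51, -0.4, 2.29, 0.02, 0.22, -0.72]
   [-0.53, 0.49, 0.07, 2.29, -0.83, 0.31, 0.15]
   [-0.48, 0.49, 0.0, 2.29, -0.75, 0.29, 0.07]
('push', -135) 0 0 12
   [-0.74, 0.68, 0.13, 2.27, -0.39, 0.21, -0.25]
   [-0.89, 0.71, 0.35, 2.27, -0.89, 0.3, 0.25]
   [-0.9, 0.72, 0.38, 2.27, -0.92, 0.31, 0.29]
('push', -135) -9 0 12
   [-0.34, 0.7, -0.44, 2.25, 0.89, 0.36, -1.7]
   [-0.34, 0.7, -0.44, 2.25, 0.89, 0.36, -1.7]
   [-0.8, 0.69, 0.21, 2.27, -0.61, 0.24, -0.19]
('push', -80) 0 0 12
   [-0.43, 0.69, -0.19, 2.18, 0.42, 0.31, -0.98]
   [-0.77, 0.72, 0.3, 2.19, -0.67, 0.33, 0.1]
   [-0.77, 0.72, 0.3, 2.19, -0.66, 0.32, 0.1]
('push', -55) 0 0 12
   [-0.47, 0.7, -0.09, 2.14, 0.18, 0.31, -0.71]
   [-0.78, 0.74, 0.38, 2.15, -0.73, 0.38, 0.2]
   [-0.73, 0.73, 0.29, 2.14, -0.6, 0.35, 0.06]
('push', -55) -17 0 12
   [-0.48, 0.7, -0.08, 2.14, 0.17, 0.31, -1.0]
   [-0.8, 0.75, 0.41, 2.15, -0.78, 0.39, -0.05]
   [-0.8, 0.75, 0.41, 2.15, -0.79, 0.4, -0.04]
```

Call:
{"method": "apply_moves", "body": {
  "commands": [
    [15, -0.64, 0.59, -0.42, 0, 0, 0],
    [15, -0.64, 0.59, -0.42, 0, 0, 0],
    [15, -0.64, 0.59, -0.42, 0, 0, 0],
    [15, -0.64, 0.59, -0.42, 0, 0, 0],
    [15, -0.64, 0.59, -0.42, 0, 0, 0],
    [15, -0.7, 0.53, -0.3, 0, 0, 0],
    [15, -0.7, 0.53, -0.3, 0, 0, 0],
    [15, -0.7, 0.53, -0.3, 0, 0, 0],
    [15, -0.7, 0.53, -0.3, 0, 0, 0],
    [15, -0.7, 0.53, -0.3, 0, 0, 0],
    [15, -0.7, 0.53, -0.3, 0, 0, 0],
    [15, -0.7, 0.53, -0.3, 0, 0, 0],
    [15, -0.7, 0.53, -0.3, 0, 0, 0],
    [15, -0.7, 0.53, -0.3, 0, 0, 0],
    [15, -0.7, 0.53, -0.3, 0, 0, 0],
    [15, -0.7, 0.53, -0.3, 0, 0, 0],
    [15, -0.7, 0.53, -0.3, 0, 0, 0],
    [15, 0, 0, 0, 0, 0, 0]
  ]
}}

```text
t: 16.1
tcp_pos: [0.552, -0.1059, 0.2051]
orientation: [-3.133, -0.408, 1.257]
force: [-0.3, 0.4, -1.0]
gripper_width: 0.0217
finger_force: 30.0
```

```bash
python3 -c "
from h import *
to([.6,-.19,.15])"
```

```text
t 16.1 tcp [ 0.552  -0.1059  0.2051] grasp [ 0.5594 -0.0812  0.1455] q [ 0.34  0.57 -0.1   2.07 -0.67  0.59  0.52]
Yang -17.79 Y [ 0.952 -0.306 -0.007] lean 23.38 F [-0.3  0.4 -1. ]
shift/20mm [-4.085  3.593 -2.042]
```

Call:
{"method": "apply_moves", "body": {
  "commands": [
    [15, -0.7, 0.6, -0.3, 0, 0, 0],
    [15, -0.7, 0.6, -0.3, 0, 0, 0],
    [15, -0.7, 0.6, -0.3, 0, 0, 0],
    [15, -0.7, 0.6, -0.3, 0, 0, 0],
    [15, 0, 0, 0, 0.347, 0, -0.803],
    [15, 0, 0, 0, 0.347, 0, -0.803],
    [15, 0, 0, 0, 0.347, 0, -0.803],
    [15, 0, 0, 0, 0.347, 0, -0.803],
    [15, 0, 0, 0, 0, 0.7, 0],
    [15, 0, 0, 0, 0, 0.7, 0],
    [15, 0, 0, 0, 0, 0.7, 0],
    [15, 0, 0, 0, 0, 0, 0]
  ]
}}

```text
t: 17.3
tcp_pos: [0.578, -0.1785, 0.2028]
orientation: [-3.13, -0.708, 1.741]
force: [-0.4, -0.2, -1.6]
gripper_width: 0.0216
finger_force: 30.0
```

```bash
python3 -c "
from h import *
to([.59,-.17,.046])"
```

```text
t 17.3 tcp [ 0.578  -0.1785  0.2028] grasp [ 0.5701 -0.137   0.1534] q [ 0.55  0.76 -0.2   1.77 -0.5   1.1   0.89]
Yang 10.18 Y [ 0.984  0.177 -0.009] lean 40.56 F [-0.4 -0.2 -1.6]
shift/20mm [-4.854  0.739  2.904]
```

Call:
{"method": "apply_moves", "body": {
  "commands": [
    [15, 0, 0, 0, -0.08, -0.07, 0],
    [15, -0.69, 0.1, 0.415, 0, 0, 0],
    [15, -0.69, 0.1, 0.415, 0, 0, 0],
    [15, -0.69, 0.1, 0.415, 0, 0, 0],
    [15, -0.69, 0.1, 0.415, 0, 0, 0],
    [15, -0.69, 0.1, 0.415, 0, 0, 0],
    [15, -0.69, 0.1, 0.415, 0, 0, 0],
    [15, -0.69, 0.1, 0.415, 0, 0, 0],
    [15, 0, 0, 0, 0, 0, 0]
  ]
}}

```text
t: 18.2
tcp_pos: [0.598, -0.2096, 0.0954]
orientation: [-3.14, -0.698, 1.743]
force: [0.5, 0.3, -1.4]
gripper_width: 0.0218
finger_force: 30.0
```

```bash
python3 -c "
from h import *
R,g=to([.59,-.17,.043])"
```

```text
t 18.2 tcp [ 0.598  -0.2096  0.0954] grasp [ 0.5908 -0.1685  0.0456] q [ 0.57  0.92 -0.19  1.71 -0.49  1.    0.97]
Yang 9.94 Y [ 0.985  0.173 -0.001] lean 39.98 F [ 0.5  0.3 -1.4]
shift/20mm [-0.135 -0.052  0.056]
```

Call:
{"method": "apply_moves", "body": {
  "commands": [
    [15, -0.045, 0, 0.05, 0, 0, 0],
    [15, -0.045, 0, 0.05, 0, 0, 0],
    [15, 0, 0, 0, 0, 0, 0],
    [40, 0, 0, 0, 0, 0, 0],
    [40, 0, 0, 0, 0, 0, 0],
    [40, 0, 0, 0, 0, 0, 0],
    [40, 0, 0, -1, 0, 0, 0],
    [40, 0, 0, -1, 0, 0, 0],
    [40, 0, 0, -1, 0, 0, 0],
    [40, 0, 0, -1, 0, 0, 0],
    [40, 0, 0, -1, 0, 0, 0],
    [40, 0, 0, -0.5, 0, -1, 0],
    [40, 0, 0, -0.5, 0, -1, 0],
    [40, 0, 0, 0, 0, -1, 0],
    [40, 0, 0, 0, 0, -1, 0],
    [40, 0, 0, 0, 0, 0, 0]
  ]
}}

```text
t: 19.8
tcp_pos: [0.6127, -0.2796, 0.1898]
orientation: [3.138, -0.137, 1.751]
force: [-0.4, 1.1, -0.8]
gripper_width: 0.0402
finger_force: 0.0
```

Run:
```python
from h import *
R,g=to([.5908,-.1685,.0415])
c=vision.camera_info("wrist");im,d=vision.get_image("wrist");np.savez("w4.npz",im=im,d=d,ci=np.array([c],object))
cv2.imwrite("pics/w4.png",im[:,:,::-1]);P=cloud("wrist",d,c)
k=(P[...,2]>.042)&(P[...,2]<.06)&(np.hypot(P[...,0]-.59,P[...,1]+.17)<.03)
q=P[k];r=cv2.minAreaRect((q[:,:2]*1000).astype(np.float32));print(k.sum(),r)
k=(abs(P[...,2]-.016)<.004)&(np.hypot(P[...,0]-.61,P[...,1]+.165)<.07)
print(cv2.minAreaRect((P[k][:,:2]*1000).astype(np.float32)))
```

```text
t 19.8 tcp [ 0.6127 -0.2796  0.1898] grasp [ 0.6113 -0.2708  0.1254] q [ 0.35  0.69  0.05  1.77 -0.22  0.77  0.74]
Yang 10.33 Y [0.984 0.179 0.003] lean 7.85 F [-0.4  1.1 -0.8]
shift/20mm [ 4.594 -0.105  4.866]
583 ((591.454833984375, -170.69981384277344), (21.38397789001465, 11.976822853088379), 9.967734336853027)
((620.620849609375, -165.2984619140625), (80.6332015991211, 30.116641998291016), 10.446860313415527)
```

View pics/w4.png

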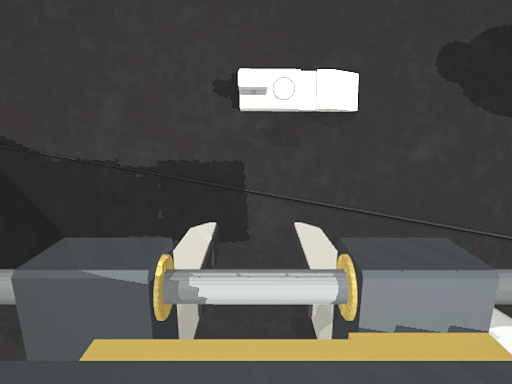

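Call:
{"method": "apply_moves", "body": {
  "commands": [
    [45, 0.9, -0.02, 0.12, 0.02, 0, 0],
    [45, 0.9, -0.02, 0.12, 0, 0, 0],
    [45, 0.9, -0.02, 0.12, 0, 0, 0],
    [45, 0.9, -0.02, 0.12, 0, 0, 0],
    [45, 0.9, -0.01, 0.12, 0, 0, 0],
    [45, 0, 0, 0.7, 0, 0, 0],
    [45, 0, 0, 0.7, 0, 0, 0],
    [45, 0, 0, 0.7, 0, 0, 0],
    [45, 0, 0, 0.7, 0, 0, 0],
    [45, 0, 0, 0.5, 0, 0, 0],
    [45, 0, 0, 0.4, 0, 0, 0],
    [45, 0, 0, 0.3, 0, 0, 0],
    [45, 0, 0, 0.25, 0, 0, 0],
    [45, 0, 0, 0, 0, 0, 0]
  ]
}}

```text
t: 21.25
tcp_pos: [0.5918, -0.1831, 0.1041]
orientation: [-3.14, -0.138, 1.745]
force: [-0.0, -0.6, -0.1]
gripper_width: 0.045
finger_force: 0.0
```

```bash
python3 -c "
from h import *
R,g=to([.5915,-.1707,.0415])"
```

```text
t 21.25 tcp [ 0.5918 -0.1831  0.1041] grasp [ 0.5901 -0.1743  0.0397] q [ 0.25  0.75  0.01  1.94 -0.26  0.52  0.67]
Yang 10.01 Y [ 0.985  0.174 -0.002] lean 7.94 F [-0.  -0.6 -0.1]
shift/20mm [ 0.177  0.098 -0.065]
```

Call:
{"method": "apply_moves", "body": {
  "commands": [
    [45, 0.17, 0.1, -0.06, 0, 0, 0],
    [45, 0, 0, 0, 0, 0, 0],
    [15, 0, 0, 0, 0, 0, 0],
    [15, 0, 0, 0, 0, 0, 0],
    [15, 0, 0, 0, 0, 0, 0],
    [15, 0, 0, 0, 0, 0, 0],
    [15, 0, 0, 0, 0, 0, 0],
    [15, 0, 0, 0, 0, 0, 0]
  ],
  "newtons": 30
}}

```text
t: 22.05
tcp_pos: [0.5934, -0.1798, 0.1064]
orientation: [-3.14, -0.138, 1.745]
force: [-1.0, 0.0, 2.2]
gripper_width: 0.0216
finger_force: 30.0
```

Call:
{"method": "apply_moves", "body": {
  "commands": [
    [15, 0, 0, -0.8, 0, 0, 0],
    [15, 0, 0, -0.8, 0, 0, 0],
    [15, 0, 0, -0.8, 0, 0, 0],
    [15, 0, 0, -0.8, 0, 0, 0],
    [15, 0, 0, -0.8, 0, 0, 0],
    [15, 0, 0, -0.8, 0, 0, 0],
    [15, 0, 0, 0, -0.085, 0, 0.605],
    [15, 0, 0, 0, -0.085, 0, 0.605],
    [15, 0, 0, 0, -0.085, 0, 0.605],
    [15, 0, 0, 0, -0.085, 0, 0.605],
    [15, 0, 0, 0, 0, 0, 0]
  ]
}}

```text
t: 23.15
tcp_pos: [0.5954, -0.1925, 0.2011]
orientation: [-3.14, -0.138, 1.403]
force: [0.6, 0.0, -1.8]
gripper_width: 0.0218
finger_force: 30.0
```

```bash
python3 -c "
from h import *
R,g=to([.45,.18,.145]);print(R.round(3).tolist());print(robot.state()['gripper_width'])"
```

```text
t 23.15 tcp [ 0.5954 -0.1925  0.2011] grasp [ 0.5968 -0.1837  0.1367] q [ 0.19  0.62  0.13  1.91 -0.35  0.67  0.41]
Yang -9.61 Y [ 0.986 -0.167 -0.002] lean 7.89 F [ 0.6  0.  -1.8]
shift/20mm [ 16.602 -10.272   1.9  ]
[[0.166, 0.986, 0.021], [0.977, -0.167, 0.136], [0.137, -0.002, -0.991]]
0.021842677242654696
```

Call:
{"method": "apply_moves", "body": {
  "commands": [
    [15, 0.92, -0.57, 0.106, 0, 0, 0],
    [15, 0.92, -0.57, 0.106, 0, 0, 0],
    [15, 0.92, -0.57, 0.106, 0, 0, 0],
    [15, 0.92, -0.57, 0.106, 0, 0, 0],
    [15, 0.92, -0.57, 0.106, 0, 0, 0],
    [15, 0.92, -0.57, 0.106, 0, 0, 0],
    [15, 0.92, -0.57, 0.106, 0, 0, 0],
    [15, 0.92, -0.57, 0.106, 0, 0, 0],
    [15, 0.92, -0.57, 0.106, 0, 0, 0],
    [15, 0.92, -0.57, 0.106, 0, 0, 0],
    [15, 0.92, -0.57, 0.106, 0, 0, 0],
    [15, 0.92, -0.57, 0.106, 0, 0, 0],
    [15, 0.92, -0.57, 0.106, 0, 0, 0],
    [15, 0.92, -0.57, 0.106, 0, 0, 0],
    [15, 0.92, -0.57, 0.106, 0, 0, 0],
    [15, 0.92, -0.57, 0.106, 0, 0, 0],
    [15, 0.92, -0.57, 0.106, 0, 0, 0],
    [15, 0.92, -0.57, 0.106, 0, 0, 0],
    [15, 0, 0, 0, 0, 0, 0]
  ]
}}

```text
t: 25.05
tcp_pos: [0.4475, 0.1726, 0.2092]
orientation: [-3.14, -0.139, 1.411]
force: [-0.1, -1.6, -1.3]
gripper_width: 0.0218
finger_force: 30.0
```

Run:
```python
from h import *
R,g=to([.447,.2376,.09]);print(robot.state()['gripper_width'])
c=vision.camera_info("wrist");im,d=vision.get_image("wrist");np.savez("w5.npz",im=im,d=d,ci=np.array([c],object))
t,td=vision.get_image("top");np.savez("top5.npz",im=t,d=td)
o=np.zeros((384,790,3),np.uint8);o[:,:512]=im;o[:330,515:]=cv2.resize(t[115:235,110:210],(275,330),interpolation=cv2.INTER_CUBIC)
cv2.imwrite("pics/w5.png",o[:,:,::-1])
```

```text
t 25.05 tcp [0.4475 0.1726 0.2092] grasp [0.4489 0.1814 0.1448] q [-0.51  0.45  0.12  2.28 -0.47  0.38 -0.13]
Yang -9.15 Y [ 0.987 -0.159 -0.002] lean 7.94 F [-0.1 -1.6 -1.3]
shift/20mm [ 2.353 -0.533  3.096]
0.02175850247505387
```

View pics/w5.png

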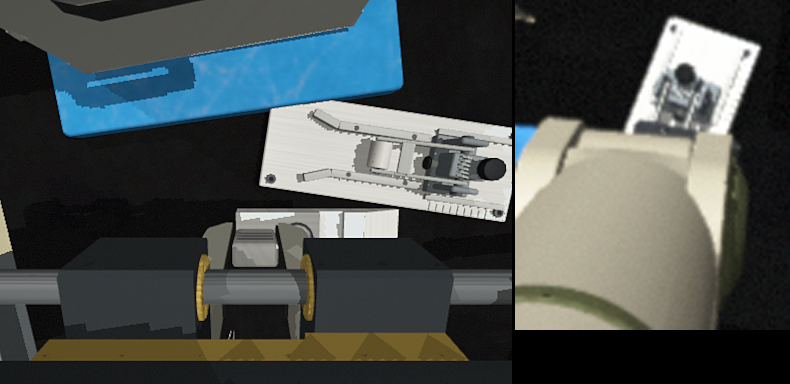

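Run:
```python
from h import *
z=np.load("w5.npz",allow_pickle=True);im=z["im"].astype(int);ci=z["ci"][0];P=cloud("wrist",z["d"],ci)
O=np.array([.5593,.2146]);a=np.radians(-17.55);ex=np.array([np.cos(a),np.sin(a)]);ey=np.array([-ex[1],ex[0]])
S=np.stack([(P[...,:2]-O)@ex,(P[...,:2]-O)@ey,P[...,2]],-1)*1000
V,U=np.mgrid[:384,:512];ok=(V<222)&(U>255)&(z["d"]>0)
neut=(im.max(2)-im.min(2)<30)
# bed edges per x-bin (white over black)
for x in range(-95,60,15):
    k=ok&(abs(S[...,0]-x)<3)&(abs(S[...,2]-12)<3)&neut&(im.max(2)>110);y=S[k][:,1]
    r=ok&(abs(S[...,0]-x)<3)&(S[...,2]>18.5)&(S[...,2]<25);yr=S[r][:,1]
    print(x,k.sum(),y.min().round(1) if len(y) else'',y.max().round(1) if len(y) else'',"z",np.median(S[k][:,2]).round(1) if len(y) else '',"rails",[np.round(w,1) for w in (yr[yr>0].min(),yr[yr>0].max(),yr[yr<0].min(),yr[yr<0].max())] if (yr>0).any() and (yr<0).any() else '')
k=ok&(S[...,2]>26)&(abs(S[...,1])<13)&(S[...,0]<40)&(S[...,0]>-40);print("roller",k.sum(),np.percentile(S[k],[2,50,98],axis=0).round(1))
q=S[k];h=q[q[:,2]>np.percentile(q[:,2],5)]
for x in range(-12,30,2):
    m=(abs(S[...,0]-x)<1)&ok&(abs(S[...,1])<8);print(x,np.median(S[m][:,2]).round(1),end='; ')
k=ok&(V<200)&(U>262)&(abs(S[...,1])<45)&(S[...,0]<-60);print("near edge",np.percentile(S[k&(S[...,2]>8)][:,0],[.5,2]).round(1))
rk=(P[...,2]>.1)&(P[...,2]<.3)&(V<130)&neut;print("rack",np.percentile(P[rk],[1,50,99],axis=0).round(3).tolist())
```

```text
-95 352 -41.5 27.1 z 10.3 rails 
-80 546 -41.8 31.5 z 10.4 rails 
-65 580 -41.9 36.2 z 10.4 rails 
-50 488 -41.9 40.2 z 10.4 rails [np.float64(20.6), np.float64(97.9), np.float64(-30.0), np.float64(-21.3)]
-35 495 -41.9 41.2 z 10.4 rails [np.float64(16.6), np.float64(117.1), np.float64(-24.4), np.float64(-17.4)]
-20 493 -42.0 41.2 z 10.4 rails [np.float64(16.4), np.float64(124.8), np.float64(-24.3), np.float64(-17.5)]
-5 433 -41.8 41.3 z 10.5 rails [np.float64(0.2), np.float64(121.8), np.float64(-24.3), np.float64(-4.1)]
10 259 -41.9 41.2 z 10.3 rails [np.float64(16.4), np.float64(73.3), np.float64(-24.4), np.float64(-11.4)]
25 296 -41.6 41.1 z 10.4 rails [np.float64(16.5), np.float64(23.4), np.float64(-24.4), np.float64(-17.4)]
40 439 -41.9 41.3 z 10.4 rails [np.float64(1.6), np.float64(23.5), np.float64(-24.3), np.float64(-0.1)]
55 213 -41.7 41.1 z 10.7 rails [np.float64(0.4), np.float64(24.1), np.float64(-25.3), np.float64(-0.3)]
roller 1148 [[ -7.9 -12.7  26.6]
 [  6.5   0.6  33. ]
 [ 35.4  12.7  36.8]]
-12 10.5; -10 10.2; -8 25.3; -6 29.4; -4 31.4; -2 32.5; 0 33.1; 2 32.9; 4 32.3; 6 31.1; 8 29.6; 10 nan; 12 nan; 14 34.0; 16 34.4; 18 33.8; 20 34.6; 22 34.9; 24 22.2; 26 nan; 28 nan; near edge [-103.6 -101.3]
rack [[0.331, 0.226, 0.1], [0.391, 0.318, 0.127], [0.456, 0.32, 0.298]]
  return _methods._mean(a, axis=axis, dtype=dtype,
  ret = ret.dtype.type(ret / rcount)
```

```bash
python3 -c "
from h import *
to([.4448,.2375,.085])
R,g=to([.4448,.2375,.056])
print((R.T@[0,0,-.001]/.02).round(4))"
```

```text
t 25.15 tcp [0.4486 0.1702 0.2092] grasp [0.45   0.179  0.1448] q [-0.5   0.45  0.12  2.28 -0.47  0.38 -0.13]
Yang -9.37 Y [ 0.987 -0.163 -0.001] lean 7.89 F [ 0.2 -1.3 -1.4]
shift/20mm [ 2.406 -0.733  3.354]
t 25.15 tcp [0.4486 0.1702 0.2092] grasp [0.45   0.179  0.1448] q [-0.5   0.45  0.12  2.28 -0.47  0.38 -0.13]
Yang -9.37 Y [ 0.987 -0.163 -0.001] lean 7.89 F [ 0.2 -1.3 -1.4]
shift/20mm [ 2.207 -0.732  4.79 ]
[-0.0069  0.      0.0495]
```

Call:
{"method": "apply_moves", "body": {
  "commands": [
    [15, 0.5, -0.14, 0.3, 0, 0, 0],
    [15, 0.5, -0.14, 0.3, 0, 0, 0],
    [15, 0.5, -0.14, 0.3, 0, 0, 0],
    [15, 0.5, -0.14, 0.4, 0, 0, 0],
    [15, 0.45, -0.14, 0.5, 0, 0, 0],
    [15, 0, 0, 0.6, 0, 0, 0],
    [15, 0, 0, 0.6, 0, 0, 0],
    [15, 0, 0, 0, 0, 0, 0],
    [15, 0, 0, 0, 0, 0, 0]
  ]
}}

```text
t: 26.05
tcp_pos: [0.444, 0.2284, 0.1561]
orientation: [-3.14, -0.137, 1.404]
force: [0.0, -0.2, -0.4]
gripper_width: 0.0219
finger_force: 30.0
```

```bash
cat > look.py <<'E'
from h import *
import sys
O=np.array([.5593,.2146]);a=np.radians(-17.55);ex=np.array([np.cos(a),np.sin(a)]);ey=np.array([-ex[1],ex[0]])
def stg(P):
    P=np.asarray(P);return np.stack([(P[...,:2]-O)@ex,(P[...,:2]-O)@ey,P[...,2]],-1)*1000
def slide():
    c=vision.camera_info("wrist");im,d=vision.get_image("wrist");S=stg(cloud("wrist",d,c));V,U=np.mgrid[:384,:512]
    return im,d,S,V,U
E
python3 - <<'E'
from look import *
to([.4448,.2375,.054])
im,d,S,V,U=slide();cv2.imwrite("pics/w6.png",im[:,:,::-1]);np.savez("w6.npz",im=im,S=S)
E
```

```text
t 26.05 tcp [0.444  0.2284 0.1561] grasp [0.4454 0.2372 0.0917] q [-0.56  0.56  0.04  2.28 -0.55  0.25 -0.17]
Yang -9.53 Y [ 0.986 -0.166 -0.002] lean 7.86 F [ 0.  -0.2 -0.4]
shift/20mm [-0.25  -0.028  1.869]
```

View pics/w6.png

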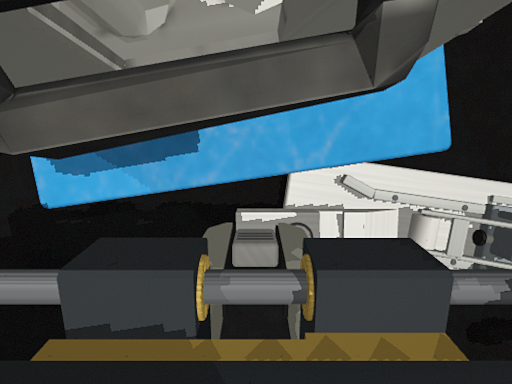

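The picture shows the slide (235–412, 208–238) above the bed, nose toward the rails at (345, 180), and roller at (425, 230). I've used up my ten pictures, so from here I'll work from numbers only.

Run:
```python
import numpy as np,cv2
z=np.load("w6.npz");S=z["S"];im=z["im"].astype(int);V,U=np.mgrid[:384,:512]
k=(V>200)&(V<238)&(U>232)&(U<430)&(S[...,2]>50)&(S[...,2]<72)
q=S[k];print(k.sum(),np.percentile(q,[1,50,99],axis=0).round(1).tolist())
# upper-edge (+y) line: for each column topmost slide pixel
e=[];
for u in range(240,395,5):
    c=np.where(k[:,u])[0]
    if len(c):e.append(S[c[0],u])
e=np.array(e);print(e.round(1)[::4].tolist());f=e[e[:,0]<-70] if (e[:,0]<-70).sum()>5 else e
p=np.polyfit(f[:,0],f[:,1],1);print("edge slope deg",np.degrees(np.arctan(p[0])),"y at -100,-50",np.polyval(p,[-100,-50]))
# nose front: row 220-232 rightmost slide pixel
for v in range(212,238,4):
    c=np.where(k[v])[0]
    if len(c):print(v,c[-1],S[v,c[-1]].round(1))
```

```text
4010 [[-127.3, -7.3, 50.5], [-75.0, 2.0, 63.0], [-32.1, 13.1, 69.7]]
[[-127.1, 1.3, 51.5], [-115.0, 2.8, 54.1], [-102.8, 4.6, 50.3], [-91.3, 6.3, 54.7], [-78.6, 8.0, 50.5], [-66.6, 9.8, 51.0], [-55.8, 11.3, 54.9], [-42.3, 13.2, 50.6]]
edge slope deg 8.10472117531741 y at -100,-50 [ 5.03481097 12.15506826]
212 397 [-32.5  13.   52.4]
216 397 [-32.3  10.7  53. ]
220 397 [-31.7   8.2  52.6]
224 396 [-32.4   5.8  53.8]
228 396 [-30.8   3.1  51.4]
232 396 [-30.6   0.7  52.1]
236 396 [-29.7  -1.9  51.1]
```

Call:
{"method": "apply_moves", "body": {
  "commands": [
    [15, -0.042, -0.005, 0.3, 0, 0, 0],
    [15, -0.042, -0.005, 0.3, 0, 0, 0],
    [15, -0.042, -0.005, 0.3, 0, 0, 0],
    [15, -0.042, -0.005, 0.3, 0, 0, 0],
    [15, -0.042, -0.005, 0.3, 0, 0, 0],
    [15, -0.02, 0, 0.15, 0, 0, 0],
    [15, 0, 0, 0, 0, 0, 0],
    [15, 0, 0, 0, 0, 0, 0]
  ]
}}

```text
t: 26.9
tcp_pos: [0.4437, 0.2283, 0.1231]
orientation: [-3.141, -0.138, 1.404]
force: [0.5, 0.0, -1.5]
gripper_width: 0.0218
finger_force: 30.0
```

```bash
python3 -c "
from h import *
to([.4448,.2375,.054])"
```

```text
t 26.9 tcp [0.4437 0.2283 0.1231] grasp [0.4451 0.2371 0.0588] q [-0.51  0.63 -0.03  2.29 -0.58  0.16 -0.14]
Yang -9.55 Y [ 0.986 -0.166 -0.001] lean 7.89 F [ 0.5  0.  -1.5]
shift/20mm [-0.016 -0.019  0.238]
```

Call:
{"method": "apply_moves", "body": {
  "commands": [
    [15, -0.01, 0, 0.05, 0, 0, 0],
    [15, -0.01, 0, 0.05, 0, 0, 0],
    [15, -0.005, 0, 0.05, 0, 0, 0],
    [15, 0, 0, 0.04, 0, 0, 0],
    [15, 0, 0, 0, 0, 0, 0]
  ]
}}

```text
t: 27.4
tcp_pos: [0.4437, 0.2284, 0.1193]
orientation: [-3.141, -0.138, 1.404]
force: [-0.8, 0.6, -0.9]
gripper_width: 0.0217
finger_force: 30.0
```

Call:
{"method": "apply_moves", "body": {
  "commands": [
    [15, 0, 0, 0.03, 0, 0, 0],
    [15, 0, 0, 0, 0, 0, 0]
  ]
}}

```text
t: 27.6
tcp_pos: [0.4437, 0.2285, 0.1187]
orientation: [-3.141, -0.138, 1.404]
force: [-0.6, -0.3, -0.5]
gripper_width: 0.0219
finger_force: 30.0
```

Run:
```python
from look import *
to([.4448,.2375,.054])
im,d,S,V,U=slide()
k=(V>195)&(V<245)&(U>232)&(U<450)&(S[...,2]>24)&(S[...,2]<34)&(S[...,0]<-10);q=S[k];print(k.sum(),np.percentile(q,[1,50,99],axis=0).round(1).tolist())
```

```text
t 27.6 tcp [0.4437 0.2285 0.1187] grasp [0.4451 0.2373 0.0543] q [-0.51  0.63 -0.04  2.29 -0.58  0.15 -0.13]
Yang -9.54 Y [ 0.986 -0.166 -0.001] lean 7.9 F [-0.6 -0.3 -0.5]
shift/20mm [ 0.004 -0.017  0.017]
2302 [[-127.9, -7.5, 24.2], [-89.6, 0.8, 26.7], [-50.0, 10.9, 32.2]]
```

Call:
{"method": "apply_moves", "body": {
  "commands": [
    [15, 0, 0, 0.02, 0, 0, 0],
    [15, 0, 0, 0, 0, 0, 0],
    [30, 0, 0, 0, 0, 0, 0],
    [30, 0, 0, 0, 0, 0, 0],
    [30, 0, 0, 0, 0, 0, 0],
    [30, 0, 0, -0.5, 0, 0, 0],
    [30, 0, 0, -1, 0, 0, 0],
    [30, 0, 0, -1, 0, 0, 0],
    [30, 0, 0, -1, 0, 0, 0],
    [30, 0, 0, -0.5, 0, 0, 0],
    [30, 0, 0, 0, 0, 0, 0]
  ]
}}

```text
t: 28.75
tcp_pos: [0.4423, 0.2179, 0.1991]
orientation: [3.14, -0.139, 1.405]
force: [-0.4, 0.6, -0.4]
gripper_width: 0.0301
finger_force: 0.0
```

Run:
```python
from look import *
to([.42,.24,.11])
im,d,S,V,U=slide();np.savez("w7.npz",im=im,S=S)
k=(V<330)&(S[...,2]>40)&(S[...,2]<70)&(S[...,0]<-95)&(S[...,0]>-145)&(abs(S[...,1])<35);print("tab",cv2.minAreaRect(S[k][:,:2].astype(np.float32)),np.median(S[k],0).round(1))
k=(V<330)&(abs(S[...,2]-26.7)<3)&(S[...,0]<-40)&(abs(S[...,1])<32)&(im.min(2)>60);print("top",k.sum(),cv2.minAreaRect(S[k][:,:2].astype(np.float32)))
for f in("w5","w6","w7"):
    z=np.load(f+".npz",allow_pickle=True)
    if f=="w5":W=cloud("wrist",z["d"],z["ci"][0])
    else:
        s=z["S"]/1000;W=np.concatenate([s[...,:1]*ex+s[...,1:2]*ey+O,s[...,2:]],-1)
    m=(V<200)&(W[...,1]>.26)&(W[...,2]>.05)
    for lo,hi in((.05,.1),(.1,.14),(.14,.18),(.18,.22),(.22,.3)):
        k=m&(W[...,2]>lo)&(W[...,2]<hi)
        if k.sum()>20:print(f,lo,k.sum(),"ymin",np.percentile(W[k][:,1],1).round(4),"x",np.percentile(W[k][:,0],[1,99]).round(3))
```

```text
t 28.75 tcp [0.4423 0.2179 0.1991] grasp [0.4439 0.2268 0.1348] q [-0.61  0.48  0.13  2.27 -0.51  0.35 -0.19]
Yang -9.53 Y [ 0.986 -0.166  0.001] lean 7.99 F [-0.4  0.6 -0.4]
shift/20mm [ 0.278 -1.288  1.287]
tab ((-116.62074279785156, -11.990259170532227), (20.95692253112793, 11.461822509765625), 8.327186584472656) [-116.7  -11.    60. ]
top 2352 ((-149.84707641601562, -2.8761520385742188), (46.65556335449219, 206.98410034179688), 84.91300964355469)
w5 0.05 9382 ymin 0.3183 x [0.332 0.543]
w5 0.1 3217 ymin 0.318 x [0.33  0.452]
w5 0.14 1888 ymin 0.29 x [0.391 0.441]
w6 0.05 316 ymin 0.3206 x [0.537 0.55 ]
w6 0.1 13874 ymin 0.3187 x [0.384 0.548]
w6 0.14 39177 ymin 0.291 x [0.39  0.489]
w6 0.18 1624 ymin 0.3017 x [0.416 0.491]
w6 0.22 403 ymin 0.2816 x [0.453 0.453]
w7 0.05 983 ymin 0.3184 x [0.33  0.549]
w7 0.1 8684 ymin 0.3185 x [0.333 0.548]
w7 0.14 20716 ymin 0.291 x [0.356 0.54 ]
w7 0.18 13727 ymin 0.3032 x [0.387 0.491]
w7 0.22 362 ymin 0.2709 x [0.451 0.451]
```

Call:
{"method": "apply_moves", "body": {
  "commands": [
    [0, -0.7, 0, -0.5, 0.08, 0, -0.59],
    [0, -0.7, 0, 0, 0.08, 0, -0.59],
    [0, 0, 0, 0, 0, -0.5, 0],
    [0, 0, 0, 0, 0, -0.5, 0],
    [0, 0, 0, 0, 0, 0, 0],
    [0, 0, 0, 0, 0, 0, 0]
  ],
  "newtons": 20
}}

```text
t: 29.4
tcp_pos: [0.4378, 0.1896, 0.2029]
orientation: [-3.14, 0.001, 1.573]
force: [0.4, -0.1, 0.3]
gripper_width: 0.0007
finger_force: 0.0
```

```bash
python3 -c "
from h import *
R,g=to([.4206,.2021,.037]);print(R.round(3).tolist(),robot.state()['gripper_width'])"
```

```text
t 29.4 tcp [0.4378 0.1896 0.2029] grasp [0.4377 0.1895 0.1379] q [-0.73  0.48  0.28  2.26 -0.31  0.43 -0.2 ]
Yang 0.1 Y [ 1.     0.002 -0.001] lean 0.1 F [ 0.4 -0.1  0.3]
shift/20mm [ 0.637 -0.845  5.045]
[[-0.002, 1.0, -0.001], [1.0, 0.002, -0.001], [-0.001, -0.001, -1.0]] 0.0007199766090326804
```

Call:
{"method": "apply_moves", "body": {
  "commands": [
    [0, 0.4, -0.85, 0, 0, 0, 0],
    [0, 0, 0, 0.9, 0, 0, 0],
    [0, 0, 0, 0.9, 0, 0, 0],
    [0, 0, 0, 0.9, 0, 0, 0],
    [0, 0, 0, 0.9, 0, 0, 0],
    [0, 0, 0, 0.7, 0, 0, 0],
    [0, 0, 0, 0.5, 0, 0, 0],
    [0, 0, 0, 0.2, 0, 0, 0],
    [0, 0, 0, 0, 0, 0, 0]
  ]
}}

```text
t: 30.3
tcp_pos: [0.4212, 0.1963, 0.1033]
orientation: [-3.14, 0.002, 1.57]
force: [0.2, 0.3, 0.2]
gripper_width: 0.0006
finger_force: 0.0
```

Run:
```python
from look import *
R,g=to([.4206,.2071,.037]);print("grasp stage",stg(g).round(1))
im,d,S,V,U=slide()
k=(V<330)&(S[...,2]>48)&(S[...,2]<70)&(S[...,0]<-95)&(S[...,0]>-145)&(abs(S[...,1])<35);print("tab",k.sum(),cv2.minAreaRect(S[k][:,:2].astype(np.float32)))
```

```text
t 30.3 tcp [0.4212 0.1963 0.1033] grasp [0.4211 0.1962 0.0383] q [-0.63  0.66  0.1   2.34 -0.41  0.16 -0.15]
Yang -0.06 Y [ 1.    -0.001 -0.001] lean 0.11 F [0.2 0.3 0.2]
shift/20mm [ 0.546 -0.027  0.066]
grasp stage [-126.2  -59.2   38.3]
tab 1832 ((-116.44132995605469, -12.126961708068848), (22.246511459350586, 12.379011154174805), 7.950117588043213)
```

Call:
{"method": "apply_moves", "body": {
  "commands": [
    [0, 0.38, 0.12, 0, 0, 0, 0],
    [0, 0.38, 0.12, 0, 0, 0, 0],
    [0, 0, 0, 0, 0, 0, 0]
  ]
}}

```text
t: 30.65
tcp_pos: [0.4267, 0.2138, 0.1041]
orientation: [3.14, 0.0, 1.573]
force: [0.1, 0.3, -0.1]
gripper_width: 0.0009
finger_force: 0.0
```

Call:
{"method": "apply_moves", "body": {
  "commands": [
    [0, 0.1, 0.03, 0, 0, 0, 0],
    [0, 0.1, 0.03, 0, 0, 0, 0],
    [0, 0.1, 0.03, 0, 0, 0, 0],
    [0, 0.1, 0.03, 0, 0, 0, 0],
    [0, 0, 0, 0, 0, 0, 0]
  ]
}}

```text
t: 31.15
tcp_pos: [0.4285, 0.2201, 0.1036]
orientation: [-3.141, 0.002, 1.571]
force: [-0.2, -0.3, 0.8]
gripper_width: 0.0003
finger_force: 0.1
```

```bash
cat >> look.py <<'E'
def tab():
    s=robot.state();R=Ro.from_euler('xyz',s["orientation"]).as_matrix();g=np.array(s["tcp_pos"])+.065*R[:,2]
    im,d,S,V,U=slide();k=(V<330)&(S[...,2]>48)&(S[...,2]<70)&(S[...,0]<-20)&(S[...,0]>-145)&(abs(S[...,1])<25)
    # keep only the largest blob
    n,l,st,_=cv2.connectedComponentsWithStats(k.astype(np.uint8));i=1+np.argmax(st[1:,4]);k=l==i
    print("t",round(s["t"],2),"grasp stage",stg(g).round(1),"F stage",np.round([s["force"][:2]@ex,s["force"][:2]@ey,s["force"][2]],1),"J6",round(s["joints"][5],2),"J5",round(s["joints"][4],2),"tab",k.sum(),[np.round(v,1).tolist() for v in cv2.minAreaRect(S[k][:,:2].astype(np.float32))])
E
python3 -c "
from look import *
tab()"
```

```text
t 31.15 grasp stage [-126.4  -34.3   38.6] F stage [-0.1 -0.3  0.8] J6 0.19 J5 -0.41 tab 1748 [[-115.9, -7.1], [22.4, 12.6], 4.3]
```

Call:
{"method": "apply_moves", "body": {
  "commands": [
    [0, 0.1, 0.03, 0, 0, 0, 0],
    [0, 0.1, 0.03, 0, 0, 0, 0],
    [0, 0.08, 0.025, 0, 0, 0, 0],
    [0, 0, 0, 0, 0, 0, 0]
  ]
}}

```text
t: 31.6
tcp_pos: [0.4303, 0.2258, 0.1036]
orientation: [-3.141, 0.002, 1.571]
force: [0.4, -0.1, -0.3]
gripper_width: 0.0009
finger_force: 0.1
```

```bash
python3 -c "
from look import *
tab()"
```

```text
t 31.6 grasp stage [-126.4  -28.3   38.6] F stage [ 0.4  0.  -0.3] J6 0.2 J5 -0.42 tab 1710 [[-115.2, -1.2], [22.2, 12.6], 0.3]
```

Call:
{"method": "apply_moves", "body": {
  "commands": [
    [0, -0.6, -0.15, 0, 0, 0, 0],
    [0, 0, -0.65, 0, 0, 0, 0],
    [0, 0, -0.65, 0, 0, 0.25, 0],
    [0, 0, 0, 0, 0, 0.25, 0],
    [0, 0, 0, 0, 0, 0, 0]
  ]
}}

```text
t: 32.15
tcp_pos: [0.4003, 0.2127, 0.1042]
orientation: [-3.139, -0.06, 1.569]
force: [-0.5, -1.6, 0.5]
gripper_width: 0.0006
finger_force: 0.0
```

Run:
```python
from look import *
T=O-.151*ex-.008*ey
R,g=to([*T,.037]);print(T,stg(g).round(1));tab()
```

```text
t 32.15 tcp [0.4003 0.2127 0.1042] grasp [0.4001 0.2166 0.0394] q [-0.6   0.65  0.02  2.38 -0.67  0.11  0.08]
Yang -0.1 Y [ 1.    -0.002 -0.003] lean 3.46 F [-0.5 -1.6  0.5]
shift/20mm [1.787 0.636 0.225]
[0.41291612 0.2525046 ] [-152.3  -46.1   39.4]
t 32.15 grasp stage [-152.3  -46.1   39.4] F stage [ 0.  -1.7  0.5] J6 0.11 J5 -0.67 tab 1757 [[-115.4, -1.2], [12.4, 22.3], 89.6]
```

Call:
{"method": "apply_moves", "body": {
  "commands": [
    [0, 0.6, 0.2, 0, 0, 0.02, 0],
    [0, 0.6, 0.2, 0, 0, 0, 0],
    [0, 0.4, 0.16, 0.05, 0, 0, 0],
    [0, 0, 0, 0, 0, 0, 0],
    [0, 0, 0, 0, 0, 0, 0]
  ]
}}

```text
t: 32.7
tcp_pos: [0.4123, 0.246, 0.1049]
orientation: [-3.14, -0.062, 1.572]
force: [0.7, 0.1, 0.1]
gripper_width: 0.0007
finger_force: 0.0
```

Run:
```python
from look import *
T=O-.151*ex-.008*ey
R,g=to([*T,.037]);tab()
```

```text
t 32.7 tcp [0.4123 0.246  0.1049] grasp [0.4122 0.2501 0.04  ] q [-0.68  0.66  0.08  2.32 -0.67  0.16  0.04]
Yang 0.05 Y [ 1.     0.001 -0.002] lean 3.58 F [0.7 0.1 0.1]
shift/20mm [0.111 0.037 0.159]Traceback (most recent call last):
  File "<stdin>", line 3, in <module>
  File "look.py", line 13, in tab
    n,l,st,_=cv2.connectedComponentsWithStats(k.astype(np.uint8));i=1+np.argmax(st[1:,4]);k=l==i
                                                                      ~~~~~~~~~^^^^^^^^^^
    return _wrapfunc(a, 'argmax', axis=axis, out=out, **kwds)
    return bound(*args, **kwds)
ValueError: attempt to get argmax of an empty sequence
```

Call:
{"method": "apply_moves", "body": {
  "commands": [
    [0, 0, 0.19, 0.05, 0, 0, 0],
    [0, -0.06, 0.19, 0, 0, 0, 0],
    [0, -0.06, 0.19, 0, 0, 0, 0],
    [0, -0.06, 0.19, 0, 0, 0, 0],
    [0, -0.06, 0.19, 0, 0, 0, 0]
  ]
}}

```text
t: 33.25
tcp_pos: [0.4318, 0.2407, 0.1037]
orientation: [-3.139, -0.063, 1.57]
force: [-2.4, 1.2, 0.3]
gripper_width: 0.0005
finger_force: 0.8
```

```bash
cat >> look.py <<'E'
def st():
    s=robot.state();R=Ro.from_euler('xyz',s["orientation"]).as_matrix();g=np.array(s["tcp_pos"])+.065*R[:,2]
    print("t",round(s["t"],2),"grasp stage",stg(g).round(1),"world y",g[1].round(4),"F stage",np.round([s["force"][:2]@ex,s["force"][:2]@ey,s["force"][2]],1),"J",np.round(s["joints"],2),"ori",np.round(s["orientation"],3))
def side(dump=None):
    im,d=vision.get_image("side");S=stg(cloud("side",d))
    k=(S[...,2]>46)&(S[...,2]<70)&(S[...,0]<-20)&(S[...,0]>-140)&(abs(S[...,1])<25);print("side tab",k.sum(),np.percentile(S[k],[5,50,95],axis=0).round(1).tolist() if k.sum() else '')
    k=(abs(S[...,1])<9)&(S[...,0]>-12)&(S[...,0]<12)&(S[...,2]>25)&(S[...,2]<50);print("side roller",k.sum(),np.percentile(S[k],[5,50,97],axis=0).round(1).tolist() if k.sum() else '')
E
python3 - <<'E'
from look import *
st();side()
im,d,S,V,U=slide()
k=(abs(S[...,1])<9)&(S[...,0]>-12)&(S[...,0]<12)&(S[...,2]>25)&(S[...,2]<50);print("wrist roller",k.sum(),np.percentile(S[k],[5,50,97],axis=0).round(1).tolist() if k.sum() else '')
E
```

```text
t 33.25 grasp stage [-130.8   -9.7   38.8] world y 0.2448 F stage [-2.6  0.4  0.3] J [-0.66  0.67  0.1   2.29 -0.65  0.19  0.05] ori [-3.139 -0.063  1.57 ]
side tab 3 [[-138.3, -3.8, 46.3], [-138.1, -3.6, 48.8], [-138.0, -3.4, 51.0]]
side roller 0 
wrist roller 401 [[-7.6, -8.7, 27.4], [-1.9, -5.7, 32.2], [4.7, -0.5, 33.8]]
```

Call:
{"method": "apply_moves", "body": {
  "commands": [
    [0, -0.03, 0.19, 0, 0, 0, 0],
    [0, -0.03, 0.19, 0, 0, 0, 0],
    [0, -0.03, 0.19, 0, 0, 0, 0],
    [0, -0.04, 0.19, 0, 0, 0, 0]
  ]
}}

```text
t: 33.75
tcp_pos: [0.447, 0.2384, 0.1035]
orientation: [-3.14, -0.063, 1.571]
force: [-1.0, -0.1, 2.3]
gripper_width: 0.0007
finger_force: 0.8
```

```bash
cat >> look.py <<'E'
def wr():
    im,d,S,V,U=slide()
    k=(abs(S[...,1])<10)&(S[...,0]>-12)&(S[...,0]<12)&(S[...,2]>25)&(S[...,2]<50);print("wrist roller",k.sum(),np.percentile(S[k],[5,50,97],axis=0).round(1).tolist() if k.sum() else '')
    # slide profile: heights along x at several y
    o=[]
    for x in range(-100,0,6):
        m=(abs(S[...,0]-x)<2)&(abs(S[...,1])<14)&(S[...,2]>8)&(S[...,2]<45)&(V<300)
        o.append((x,int(m.sum()),float(np.median(S[m][:,2]).round(1)) if m.sum()>3 else None))
    print([v for v in o if v[2]])
    return S
E
python3 - <<'E'
from look import *
st();wr()
E
```

```text
t 33.75 grasp stage [-115.7   -7.3   38.6] world y 0.2425 F stage [-0.9 -0.4  2.3] J [-0.66  0.68  0.12  2.26 -0.64  0.22  0.06] ori [-3.14  -0.063  1.571]
wrist roller 341 [[-7.4, -9.7, 28.7], [-1.4, -7.0, 32.3], [5.4, -2.4, 33.9]]
[(-100, 254, 24.3), (-94, 135, 26.5), (-88, 111, 26.4), (-82, 86, 26.4), (-76, 61, 26.3), (-70, 38, 26.3), (-64, 10, 25.9), (-58, 15, 26.7), (-52, 25, 26.2), (-46, 95, 21.4), (-40, 194, 21.8), (-34, 132, 26.3), (-28, 103, 26.4), (-22, 58, 24.3), (-16, 48, 21.4), (-10, 43, 18.1), (-4, 56, 16.0)]
```

Call:
{"method": "apply_moves", "body": {
  "commands": [
    [0, -0.025, 0.095, 0, 0, 0, 0],
    [0, -0.025, 0.095, 0, 0, 0, 0],
    [0, -0.025, 0.095, 0, 0, 0, 0],
    [0, -0.025, 0.095, 0, 0, 0, 0],
    [0, -0.025, 0.095, 0, 0, 0, 0]
  ]
}}

```text
t: 34.3
tcp_pos: [0.4532, 0.2365, 0.1033]
orientation: [-3.133, -0.063, 1.573]
force: [-11.1, 3.5, 10.3]
gripper_width: 0.0006
finger_force: 6.1
```

Run:
```python
from look import *
st();wr()
```

```text
t 34.3 grasp stage [-109.6   -7.4   38.5] world y 0.2406 F stage [-11.6  -0.   10.3] J [-0.65  0.68  0.13  2.25 -0.63  0.24  0.07] ori [-3.133 -0.063  1.573]
wrist roller 328 [[-7.6, -9.7, 30.5], [-1.7, -7.1, 34.0], [5.0, -2.5, 35.6]]
[(-100, 62, 34.1), (-94, 338, 21.2), (-88, 131, 26.6), (-82, 116, 26.4), (-76, 89, 26.3), (-70, 62, 26.5), (-64, 31, 26.3), (-58, 5, 26.1), (-52, 19, 26.2), (-46, 21, 25.9), (-40, 92, 21.4), (-34, 229, 21.9), (-28, 130, 26.3), (-22, 94, 26.3), (-16, 57, 24.2), (-10, 49, 21.3), (-4, 71, 19.7)]
```

Call:
{"method": "apply_moves", "body": {
  "commands": [
    [0, 0.03, -0.2, 0, 0, 0, 0],
    [0, 0.03, -0.3, 0, 0, 0, 0],
    [0, 0, 0, 0.06, -0.4, 0, 0],
    [0, 0, 0, 0.06, -0.4, 0, 0],
    [0, 0, 0, 0, 0, 0, 0]
  ]
}}

```text
t: 34.85
tcp_pos: [0.448, 0.2391, 0.1042]
orientation: [3.061, -0.062, 1.57]
force: [-0.3, -0.3, 0.2]
gripper_width: 0.0006
finger_force: 0.0
```

Run:
```python
from look import *
st();wr()
s=robot.state();R=Ro.from_euler('xyz',s["orientation"]).as_matrix();print("tip",stg(np.array(s["tcp_pos"])+.084*R[:,2]).round(1),R[:,2].round(3))
```

```text
t 34.85 grasp stage [-109.7   -4.8   39.6] world y 0.2431 F stage [-0.2 -0.4  0.2] J [-0.69  0.67  0.13  2.3  -0.89  0.11  0.29] ori [ 3.061 -0.062  1.57 ]
wrist roller 98 [[-8.8, -9.8, 26.2], [-1.1, -8.3, 34.2], [5.0, 9.9, 35.5]]
[(-100, 67, 35.7), (-94, 287, 20.0), (-88, 112, 26.4), (-82, 90, 26.4), (-76, 70, 26.3), (-70, 52, 26.2), (-64, 28, 26.2), (-58, 4, 26.1), (-40, 44, 21.3), (-34, 121, 21.8), (-28, 123, 26.4), (-22, 107, 26.3), (-16, 67, 24.3), (-10, 85, 22.0), (-4, 99, 25.5)]
tip [-108.5   -3.3   20.6] [ 0.08   0.062 -0.995]
```

Call:
{"method": "apply_moves", "body": {
  "commands": [
    [0, -0.03, 0.095, 0.02, 0, 0, 0],
    [0, -0.035, 0.095, 0.02, 0, 0, 0],
    [0, -0.035, 0.095, 0.02, 0, 0, 0],
    [0, -0.035, 0.095, 0.02, 0, 0, 0]
  ]
}}

```text
t: 35.3
tcp_pos: [0.4525, 0.237, 0.1029]
orientation: [3.07, -0.064, 1.573]
force: [-13.5, 4.0, 13.5]
gripper_width: 0.0003
finger_force: 7.8
```

```bash
cat >> look.py <<'E'
def tip():
    s=robot.state();R=Ro.from_euler('xyz',s["orientation"]).as_matrix();print("tip",stg(np.array(s["tcp_pos"])+.084*R[:,2]).round(1))
E
python3 - <<'E'
from look import *
st();tip();wr()
E
```

```text
t 35.3 grasp stage [-105.4   -5.5   38.2] world y 0.2411 F stage [-14.1  -0.2  13.5] J [-0.68  0.68  0.14  2.29 -0.87  0.13  0.29] ori [ 3.07  -0.064  1.573]
tip [-104.4   -4.    19.3]
wrist roller 143 [[-8.7, -9.8, 26.4], [-1.6, -8.0, 36.0], [5.1, 9.6, 37.5]]
[(-100, 106, 31.2), (-94, 157, 10.4), (-88, 130, 26.6), (-82, 109, 26.4), (-76, 92, 26.5), (-70, 66, 26.4), (-64, 42, 26.2), (-58, 19, 26.3), (-40, 19, 21.6), (-34, 64, 21.4), (-28, 191, 25.5), (-22, 122, 26.4), (-16, 75, 25.8), (-10, 89, 23.4), (-4, 117, 27.9)]
```

Call:
{"method": "apply_moves", "body": {
  "commands": [
    [0, 0, -0.02, -0.05, 0, 0, 0],
    [0, 0, 0, 0, 0, 0, 0]
  ]
}}

```text
t: 35.55
tcp_pos: [0.4536, 0.2364, 0.1037]
orientation: [3.066, -0.062, 1.572]
force: [-6.6, 2.2, -0.3]
gripper_width: 0.0003
finger_force: 3.0
```

Call:
{"method": "apply_moves", "body": {
  "commands": [
    [0, 0, 0, -0.04, 0, 0, 0],
    [0, -0.015, 0.05, 0, 0, 0, 0],
    [0, 0, 0, 0, 0, 0, 0]
  ]
}}

```text
t: 35.85
tcp_pos: [0.4548, 0.2359, 0.1044]
orientation: [3.066, -0.062, 1.572]
force: [-4.7, 2.0, -0.7]
gripper_width: 0.0006
finger_force: 2.8
```

Run:
```python
from look import *
st();tip();wr()
```

```text
t 35.85 grasp stage [-102.7   -5.9   39.7] world y 0.24 F stage [-5.1  0.5 -0.7] J [-0.68  0.67  0.15  2.29 -0.87  0.13  0.28] ori [ 3.066 -0.062  1.572]
tip [-101.7   -4.3   20.8]
wrist roller 135 [[-11.0, -9.9, 25.4], [-7.3, 5.0, 34.4], [5.2, 9.9, 38.9]]
[(-100, 120, 32.4), (-94, 224, 10.9), (-88, 303, 22.1), (-82, 125, 27.8), (-76, 106, 27.4), (-70, 83, 27.4), (-64, 64, 27.4), (-58, 36, 27.4), (-52, 18, 27.1), (-40, 7, 26.7), (-34, 49, 22.0), (-28, 137, 22.3), (-22, 131, 26.8), (-16, 116, 26.7), (-10, 130, 25.7), (-4, 117, 29.3)]
```

Call:
{"method": "apply_moves", "body": {
  "commands": [
    [0, -0.02, 0.07, 0.03, 0, 0, 0],
    [0, -0.025, 0.095, 0.02, 0, 0, 0],
    [0, -0.025, 0.095, -0.01, 0, 0, 0],
    [0, 0, 0, 0, 0, 0, 0]
  ]
}}

```text
t: 36.3
tcp_pos: [0.4601, 0.2344, 0.1039]
orientation: [3.066, -0.062, 1.572]
force: [-4.5, 1.0, -0.5]
gripper_width: 0.0008
finger_force: 2.6
```

Run:
```python
from look import *
st();tip();wr()
```

```text
t 36.3 grasp stage [-97.1  -5.7  39.2] world y 0.2385 F stage [-4.6 -0.3 -0.5] J [-0.68  0.68  0.15  2.28 -0.86  0.14  0.29] ori [ 3.066 -0.062  1.572]
tip [-96.1  -4.1  20.3]
wrist roller 228 [[-11.5, -9.7, 25.8], [-8.4, 5.8, 33.5], [3.6, 9.8, 41.7]]
[(-100, 160, 35.1), (-94, 258, 11.2), (-88, 203, 10.9), (-82, 294, 22.7), (-76, 117, 27.1), (-70, 104, 27.0), (-64, 76, 27.0), (-58, 56, 26.9), (-52, 34, 26.9), (-46, 8, 26.8), (-34, 5, 26.6), (-28, 53, 21.8), (-22, 170, 22.5), (-16, 135, 26.5), (-10, 190, 27.0), (-4, 124, 31.9)]
```

Call:
{"method": "apply_moves", "body": {
  "commands": [
    [0, -0.025, 0.095, 0.01, 0, 0, 0],
    [0, -0.025, 0.095, 0.01, 0, 0, 0],
    [0, -0.025, 0.095, 0, 0, 0, 0],
    [0, -0.025, 0.095, 0, 0, 0, 0],
    [0, 0, 0, 0, 0, 0, 0]
  ]
}}

```text
t: 36.85
tcp_pos: [0.4692, 0.2322, 0.1043]
orientation: [3.062, -0.062, 1.57]
force: [-3.2, 1.5, -1.8]
gripper_width: 0.0003
finger_force: 1.7
```

```bash
cat >> look.py <<'E'
def gr(S):
    o=[]
    for x in range(-45,10):
        m=(abs(S[...,0]-x)<.6)&(abs(S[...,1])<14)&(S[...,2]>8)&(S[...,2]<29.5)
        o.append(f"{x}:{np.median(S[m][:,2]):.0f}" if m.sum()>3 else f"{x}:-")
    print(" ".join(o))
E
python3 - <<'E'
from look import *
st();tip();gr(wr())
E
```

```text
t 36.85 grasp stage [-87.5  -5.   39.6] world y 0.2362 F stage [-3.5  0.4 -1.8] J [-0.68  0.68  0.17  2.27 -0.86  0.15  0.29] ori [ 3.062 -0.062  1.57 ]
tip [-86.4  -3.4  20.7]
wrist roller 263 [[-10.4, -9.7, 25.8], [-8.1, 6.9, 35.1], [3.2, 9.9, 44.8]]
[(-100, 94, 33.2), (-94, 296, 11.0), (-88, 308, 20.6), (-82, 219, 11.9), (-76, 144, 10.6), (-70, 131, 27.8), (-64, 101, 27.4), (-58, 84, 27.4), (-52, 64, 27.2), (-46, 39, 27.1), (-40, 17, 27.2), (-22, 13, 21.9), (-16, 59, 21.7), (-10, 274, 26.9), (-4, 154, 34.3)]
-45:27 -44:27 -43:27 -42:27 -41:27 -40:28 -39:- -38:27 -37:- -36:- -35:- -34:- -33:- -32:- -31:- -30:- -29:- -28:- -27:- -26:- -25:- -24:- -23:- -22:22 -21:22 -20:22 -19:21 -18:22 -17:22 -16:22 -15:22 -14:22 -13:22 -12:22 -11:24 -10:26 -9:27 -8:27 -7:27 -6:27 -5:26 -4:26 -3:27 -2:26 -1:- 0:- 1:- 2:- 3:- 4:- 5:- 6:- 7:- 8:- 9:-
```

Call:
{"method": "apply_moves", "body": {
  "commands": [
    [0, -0.025, 0.095, 0.02, 0, 0, 0],
    [0, -0.025, 0.095, 0.02, 0, 0, 0],
    [0, -0.025, 0.095, 0.01, 0, 0, 0],
    [0, -0.025, 0.095, 0, 0, 0, 0],
    [0, 0, 0, 0, 0, 0, 0]
  ]
}}

```text
t: 37.4
tcp_pos: [0.4772, 0.2303, 0.1039]
orientation: [3.061, -0.062, 1.57]
force: [-2.3, -0.9, -1.5]
gripper_width: 0.0005
finger_force: 1.1
```

Run:
```python
from look import *
st();tip();gr(wr())
```

```text
t 37.4 grasp stage [-79.3  -4.4  39.3] world y 0.2344 F stage [-1.9 -1.6 -1.5] J [-0.67  0.69  0.18  2.25 -0.86  0.17  0.3 ] ori [ 3.061 -0.062  1.57 ]
tip [-78.2  -2.8  20.4]
wrist roller 94 [[-9.7, -9.8, 35.1], [-7.0, 8.9, 41.4], [3.6, 9.9, 44.6]]
[(-94, 321, 10.5), (-88, 277, 10.9), (-82, 302, 22.5), (-76, 234, 20.5), (-70, 187, 11.1), (-64, 267, 21.5), (-58, 103, 27.2), (-52, 83, 26.8), (-46, 64, 26.8), (-40, 40, 26.7), (-34, 18, 26.7), (-10, 93, 34.4), (-4, 228, 32.1)]
-45:27 -44:27 -43:27 -42:27 -41:27 -40:27 -39:27 -38:27 -37:27 -36:27 -35:26 -34:26 -33:27 -32:- -31:26 -30:- -29:- -28:- -27:- -26:- -25:- -24:- -23:- -22:- -21:- -20:- -19:- -18:- -17:- -16:- -15:- -14:- -13:22 -12:22 -11:22 -10:22 -9:21 -8:22 -7:22 -6:22 -5:22 -4:22 -3:22 -2:24 -1:27 0:- 1:- 2:- 3:- 4:- 5:- 6:- 7:- 8:- 9:-
```

Call:
{"method": "apply_moves", "body": {
  "commands": [
    [0, -0.02, 0.07, 0.01, 0, 0, 0],
    [0, -0.02, 0.07, 0.01, 0, 0, 0],
    [0, -0.02, 0.07, 0.01, 0, 0, 0],
    [0, 0, 0, 0, 0, 0, 0]
  ]
}}

```text
t: 37.85
tcp_pos: [0.4816, 0.2291, 0.1037]
orientation: [3.061, -0.062, 1.57]
force: [-1.0, -0.2, -1.0]
gripper_width: 0.0008
finger_force: 0.9
```

Run:
```python
from look import *
st();tip();gr(wr())
```

```text
t 37.85 grasp stage [-74.7  -4.2  39. ] world y 0.2331 F stage [-0.9 -0.5 -1. ] J [-0.67  0.69  0.19  2.25 -0.85  0.17  0.3 ] ori [ 3.061 -0.062  1.57 ]
tip [-73.6  -2.6  20.1]
wrist roller 45 [[-6.5, 8.4, 40.2], [-3.1, 9.5, 42.5], [4.5, 9.9, 43.5]]
[(-94, 309, 10.2), (-88, 299, 10.7), (-82, 286, 11.2), (-76, 319, 23.2), (-70, 224, 21.6), (-64, 151, 10.8), (-58, 259, 25.1), (-52, 99, 26.5), (-46, 76, 26.3), (-40, 55, 26.5), (-34, 35, 26.1), (-28, 13, 26.5), (-10, 4, 23.6), (-4, 181, 37.4)]
-45:26 -44:26 -43:26 -42:26 -41:27 -40:27 -39:27 -38:26 -37:26 -36:26 -35:26 -34:26 -33:26 -32:26 -31:26 -30:26 -29:26 -28:- -27:- -26:- -25:- -24:- -23:- -22:- -21:- -20:- -19:- -18:- -17:- -16:- -15:- -14:- -13:- -12:- -11:- -10:- -9:- -8:22 -7:21 -6:21 -5:22 -4:22 -3:22 -2:21 -1:21 0:21 1:21 2:22 3:- 4:- 5:- 6:- 7:- 8:- 9:-
```

Call:
{"method": "apply_moves", "body": {
  "commands": [
    [0, -0.015, 0.048, 0, 0, 0, 0],
    [0, -0.015, 0.048, 0, 0, 0, 0],
    [0, 0, 0, 0, 0, 0, 0]
  ]
}}

```text
t: 38.2
tcp_pos: [0.4838, 0.2288, 0.1039]
orientation: [3.06, -0.062, 1.57]
force: [0.2, 0.6, 0.2]
gripper_width: 0.0007
finger_force: 0.0
```

Run:
```python
from look import *
st();tip();gr(wr())
```

```text
t 38.2 grasp stage [-72.5  -3.8  39.3] world y 0.2328 F stage [0.  0.6 0.2] J [-0.67  0.69  0.19  2.24 -0.85  0.18  0.3 ] ori [ 3.06  -0.062  1.57 ]
tip [-71.3  -2.2  20.4]
wrist roller 45 [[-3.2, 8.3, 39.0], [-0.4, 9.3, 40.6], [5.5, 9.9, 41.9]]
[(-94, 305, 10.1), (-88, 329, 10.6), (-82, 280, 11.0), (-76, 285, 22.0), (-70, 227, 20.6), (-64, 189, 11.3), (-58, 246, 15.2), (-52, 99, 26.5), (-46, 85, 26.3), (-40, 62, 26.4), (-34, 40, 26.4), (-28, 18, 26.2), (-4, 123, 35.2)]
-45:26 -44:26 -43:26 -42:27 -41:26 -40:26 -39:26 -38:27 -37:26 -36:26 -35:26 -34:27 -33:27 -32:26 -31:26 -30:26 -29:26 -28:26 -27:27 -26:- -25:- -24:- -23:- -22:- -21:- -20:- -19:- -18:- -17:- -16:- -15:- -14:- -13:- -12:- -11:- -10:- -9:- -8:- -7:- -6:- -5:29 -4:22 -3:21 -2:22 -1:21 0:- 1:- 2:- 3:- 4:- 5:- 6:- 7:- 8:- 9:-
```

Call:
{"method": "apply_moves", "body": {
  "commands": [
    [0, 0.1, -0.5, 0, 0, 0, 0],
    [0, 0, -0.5, 0, 0, 0, 0],
    [0, 0, 0, -0.8, 0, 0, 0],
    [0, 0, 0, -0.8, 0, 0, 0],
    [0, 0, 0, -0.8, 0, 0, 0],
    [0, -0.5, 0, -0.8, 0, 0, 0],
    [0, -0.8, 0, -0.8, 0, 0, 0],
    [0, -0.8, 0, -0.8, 0, 0, 0],
    [0, -0.8, 0, 0, 0, 0, 0],
    [0, 0, 0, 0, 0, 0, 0]
  ]
}}

```text
t: 39.25
tcp_pos: [0.4545, 0.1655, 0.1945]
orientation: [3.061, -0.063, 1.568]
force: [1.3, -0.6, -0.8]
gripper_width: 0.0006
finger_force: 0.0
```

Run:
```python
from look import *
st();im,d,S,V,U=slide();np.savez("w8.npz",im=im,S=S)
for x in range(-10,14,2):
    m=(abs(S[...,0]-x)<1)&(abs(S[...,1])<9)&(S[...,2]>8);print(x,np.percentile(S[m][:,2],[10,50,90]).round(1) if m.sum()>3 else '-',end='; ')
print()
for x in range(-58,50,4):
    m=(abs(S[...,0]-x)<1.5)&(abs(S[...,1])<14)&(S[...,2]>8);print(x,np.median(S[m][:,2]).round(1) if m.sum()>3 else '-',end='; ')
k=(S[...,2]>50)&(S[...,2]<66)&(S[...,0]<-20)&(S[...,0]>-90)&(abs(S[...,1])<20)
print("\ntab",k.sum(),cv2.minAreaRect(S[k][:,:2].astype(np.float32)) if k.any() else '')
k=(abs(S[...,2]-26.4)<1.5)&(S[...,0]<-5)&(S[...,0]>-60)&(abs(S[...,1])<16.2);print("top",cv2.minAreaRect(S[k][:,:2].astype(np.float32)))
```

```text
t 39.25 grasp stage [-81.3 -73.  129.9] world y 0.1696 F stage [ 1.4 -0.2 -0.8] J [-0.75  0.51  0.42  2.31 -0.74  0.34  0.3 ] ori [ 3.061 -0.063  1.568]
-10 [26.  30.8 34.8]; -8 [26.5 35.5 37.3]; -6 [37.1 38.3 39.5]; -4 [38.2 39.3 40.4]; -2 [39.1 40.2 41.1]; 0 [39.4 40.1 40.7]; 2 [38.9 39.8 40.7]; 4 [38.1 38.8 39.6]; 6 [36.3 37.3 37.9]; 8 -; 10 -; 12 [25.7 26.7 27.6]; 
-58 10.5; -54 46.4; -50 53.8; -46 58.9; -42 59.2; -38 58.7; -34 26.6; -30 26.4; -26 26.6; -22 26.9; -18 26.9; -14 26.6; -10 27.1; -6 37.8; -2 39.6; 2 39.4; 6 37.1; 10 36.5; 14 37.4; 18 39.2; 22 40.2; 26 38.5; 30 39.0; 34 39.1; 38 16.9; 42 18.5; 46 11.1; 
tab 627 ((-45.01538848876953, 1.356560230255127), (12.292803764343262, 22.37652587890625), 89.35613250732422)
top ((-31.852825164794922, 1.3788061141967773), (29.835186004638672, 48.60072326660156), 89.67630767822266)
```

```bash
python3 -c "
from workcell import robot
print(robot.finish_job())"
```

```text
the job is handed in; nothing more can be done
None
```

The job is handed in at about 39 s with the slide loaded and released. By the last depth reading it lies flat between the rails about 1–2 mm off centre, with the roller in its groove; the hand-in call returned no verdict.

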